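Load the purple capsules into the bench mixer and clamp its lid

TASK

Push the mixer's sprung hold-down arm fully back, then move every purple-topped capsule from the tray into the mixer's pot, setting each one down gently on the pot's floor and never dropping it in. Then lay the blue lid squarely and centred on the pot, bring the hold-down arm forward so that it springs down and bears on the lid's knob, and only then throw the green run switch fully over to on. Leave the yellow-topped capsules in their cups and do not disturb the tube rack or the bottle.

Things in the scene. Friction and masses are not known exactly. Their poses are not given: they have to be found in the camera images.
- mixer: Bench mixer, fixed. White base 32 mm high, 235 x 180 mm (x, y), with a 20 mm high 80 x 80 mm wing at +y carrying the switch, and a deep round aluminium pot. Origin: on the bench under the pot's centre; x points from the pot to the hold-down arm's hinge, y to the switch, z up. Two hinge posts (30 x 12 mm) at x = 115 mm, y = +-23 mm, up to z = 155 mm.
- pot_floor (a point): Centre of the pot's inner floor (37 mm above the bench). Pot: inside diameter 160 mm, outside 170 mm, inside depth 58 mm. Flat floor.
- pot_rim (a point): Centre of the pot's mouth, level with its rim, 95 mm above the bench.
- holdarm (a joint): Angle (rad) of the sprung hold-down arm about bail_hinge. 0 = down across the pot's mouth; grows as it swings up and back, away from the pot; 1.9 = fully back. Sprung over-centre: below about 0.95 it springs down, above it springs back, and stays at either stop (about 1 s, damped). Takes 7 to 10 N at handle or end. Rests near 0.2 on the lid's knob, pressing with about 5 N.
- bail_hinge (a point): Arm's hinge axis (along the mixer's y), mid-width: mixer x = 115 mm, 145 mm above the bench. The arm is a flat steel bar 22 mm wide, 10 mm thick, reaching 120 mm from here, level over the pot at 0. Fully back it stands up, leaning 0.33 rad away from the pot; pushing it from behind towards the pot brings it down again.
- bail_handle (a point): Middle of the red T-handle (bar 18 mm thick, 68 mm long, along the mixer's y) on a 12 mm rod fixed to the arm, 105 mm from the hinge. With the arm at 0 the rod stands up leaning 0.45 rad towards the pot: the handle is 46 mm on the pot side of the hinge and 95 mm above it. Pushing it level, away from the pot (mixer +x), swings the arm up and back; it turns with the arm.
- bail_pad (a point): Centre of the round black rubber pad (24 mm diameter) under the arm's end: 115 mm along the arm from the hinge, 21 mm below its mid-line when down. With the arm at 0 the pad's underside is 17 mm above the pot's rim; fully back the pad faces the pot.
- switch (a joint): Angle (rad) of the mixer's run switch, a toggle lever with a green ball: 0 = off (leaning to the mixer's -x), 1.0 = on (leaning to its +x). It stays where it is left; about 1 N moves it.
- switch_tip (a point): Centre of the green ball (26 mm diameter) at the end of the run switch's lever. The lever's pivot lies 60 mm from it along the rod, at mixer (0, 135, 42) mm (x, y, height above the bench); its axis is along the mixer's y.
- lid_knob (a point): Centre (half-way up) of the white knob of the loose blue pot lid, on the lid's axis. Knob: upright cylinder of 32 mm diameter, 32 mm high. Lid plate: flat disc of 180 mm diameter, 6 mm thick; this point is 22 mm above the lid's underside. It simply lies on the pot's rim. z axis = the lid's upright axis. Mass about 0.2 kg.
- tray: Fixed white tray 212 x 120 mm (x, y) of the capsules, 6 mm thick, with six square cups (outside 32 mm, rims 14 mm above the bench) in a grid: x = -74, 0, 74 mm, y = -30, 30 mm. Origin: centre of its underside, on the bench; x along its long side. Any colour may be in any cup, and cups may be empty.
- purple1_center (a point): Centre of a purple-topped specimen capsule: a sealed ball of 38 mm diameter, about 45 g. At the start it sits in a tray cup, its centre 29.5 mm above the bench. 2 to 4 purple ones are present; absent ones read None.
- purple2_center (a point): Centre of a purple-topped specimen capsule: a sealed ball of 38 mm diameter, about 45 g. At the start it sits in a tray cup, its centre 29.5 mm above the bench. 2 to 4 purple ones are present; absent ones read None.
- purple3_center (a point): Centre of a purple-topped specimen capsule: a sealed ball of 38 mm diameter, about 45 g. At the start it sits in a tray cup, its centre 29.5 mm above the bench. 2 to 4 purple ones are present; absent ones read None.
- purple4_center (a point): Centre of a purple-topped specimen capsule: a sealed ball of 38 mm diameter, about 45 g. At the start it sits in a tray cup, its centre 29.5 mm above the bench. 2 to 4 purple ones are present; absent ones read None.
- yellow1_center (a point): Centre of a yellow-topped specimen capsule, same size as the purple ones, in a tray cup. To be left where it is.
- yellow2_center (a point): Centre of a yellow-topped specimen capsule, same size as the purple ones, in a tray cup. To be left where it is.
- rack: Bystander: white rack of capped blood tubes, 75 x 130 mm, 94 mm high, at the back. Origin: centre of its underside.
- spray: Bystander: white bottle, 60 mm diameter, 160 mm high, at the back. Origin: centre of its underside.
There are look-alikes about, which are no part of the job. What is shaped like the part that bears purple2_center but red or turquoise is not meant.

How it is judged:
On the way, in this order (a step that is already met when the one before it is completed fails the run):
1. the hold-down arm is pushed fully back and stays there (value of joint holdarm above 1.7 rad), for 0.2 s.
2. every purple capsule present is inside the pot and let go (horizontal distance between each of purple1_center, purple2_center, purple3_center, purple4_center and pot_floor below 0.065 m and z of each of purple1_center, purple2_center, purple3_center, purple4_center in the frame of pot_floor below 0.045 m and contact force between the fingers and purple1 below 0.1 N and contact force between the fingers and purple2 below 0.1 N and contact force between the fingers and purple3 below 0.1 N and contact force between the fingers and purple4 below 0.1 N), for 0.2 s.
3. the lid lies flat and centred on the pot, let go (horizontal distance between lid_knob and pot_rim below 0.012 m and z of lid_knob in the frame of pot_rim between 0.017 and 0.027 m and angle between lid_knob's own z axis and vertical below 0.06 rad and contact force between the fingers and lid below 0.1 N), for 0.2 s.
4. the hold-down arm has come down and bears on the lid (horizontal distance between lid_knob and pot_rim below 0.012 m and z of lid_knob in the frame of pot_rim between 0.017 and 0.027 m and angle between lid_knob's own z axis and vertical below 0.06 rad and value of joint holdarm between 0.08 and 0.4 rad and contact force between holdarm and lid above 2 N), for 0.3 s.
5. the run switch is on, with the arm still bearing on the lid (value of joint switch above 0.8 rad and value of joint holdarm between 0.08 and 0.4 rad and contact force between holdarm and lid above 2 N), for 0.2 s.
At the end, for the whole second after the job is handed in: Every purple capsule present is in the pot; the lid lies on the rim, its axis within 12 mm of the pot's, level within 0.06 rad; the hold-down arm stands between 0.08 and 0.4 rad and presses on the lid with more than 2 N; the run switch is beyond 0.8 rad (all of step 5 and horizontal distance between each of purple1_center, purple2_center, purple3_center, purple4_center and pot_floor below 0.065 m and z of each of purple1_center, purple2_center, purple3_center, purple4_center in the frame of pot_floor below 0.045 m and horizontal distance between lid_knob and pot_rim below 0.012 m and z of lid_knob in the frame of pot_rim between 0.017 and 0.027 m and angle between lid_knob's own z axis and vertical below 0.06 rad); the robot touches nothing.
It fails at once if a purple capsule is dropped into the pot (faster than 0.75 m/s inside it, a free fall of about 29 mm) ((horizontal distance between purple1_center and pot_floor below 0.08 m and z of purple1_center in the frame of pot_floor below 0.058 m and linear speed of purple1 above 0.75 m/s) or (horizontal distance between purple2_center and pot_floor below 0.08 m and z of purple2_center in the frame of pot_floor below 0.058 m and linear speed of purple2 above 0.75 m/s) or (horizontal distance between purple3_center and pot_floor below 0.08 m and z of purple3_center in the frame of pot_floor below 0.058 m and linear speed of purple3 above 0.75 m/s) or (horizontal distance between purple4_center and pot_floor below 0.08 m and z of purple4_center in the frame of pot_floor below 0.058 m and linear speed of purple4 above 0.75 m/s)).
It fails at once if a yellow capsule is moved more than 20 mm from its cup (distance of any of yellow1_center, yellow2_center from where it was at the start of the episode above 0.02 m).
It fails at once if the rack or the bottle is moved more than 30 mm or tipped (distance of any of rack, spray from where it was at the start of the episode above 0.03 m or angle between any of rack, spray's own z axis and vertical above 0.3 rad).
Of purple1, purple2, purple3, purple4 only 2 to 4 are there at a start; the rules pass over those that are not, and their reading is None.
At some moment in a run one of lid may be knocked a few centimetres aside while the robot is not near it.
It also fails if it takes over 210 s, if anything falls off the work surface, if the arm or the gripper's body presses on something with over 40 N, if the wrist force passes 120 N, or if a joint passes its speed limit or range.

ROBOT

A 6-joint arm with a two-finger parallel gripper is mounted at the origin on the work surface. World frame = base frame: x ahead of the robot, y to its left, z up, the work surface at z = 0. Lengths are in m, angles in rad, forces in N, time in s.
With the tool pointing down it reaches from about 0.425 to 0.95 m from the base axis. Payload 3.5 kg.
Tool frame: the origin (TCP) lies midway between the tips of the shut fingers; the grasp point (between the pads) lies grasp_offset behind it (grasp_offset is the distance from the TCP to the grasp point, in m); z points along the fingers, y is the direction in which the jaws open and shut (so a half turn about z gives the same grasp; the last joint's range is limited). The gripper opens to 85 mm and grips with 20 to 120 N. Pads are 22 mm wide; open, the fingers measure 114 mm over their backs; the gripper's body (76 mm by 85 mm) begins 54 mm behind the grasp point. The pads swing forward as they close: fully open they stand 13 mm farther back than shut.
Start: joints at [1.135, 0.286, 1.577, -0, 1.279, -0.15], TCP at [0.19, 0.648, 0.231] pointing down, gripper open.
Joint ranges: [-2.77, 2.77], [-0.9, 2.22], [0.21, 2.48], [-1.53, 4.67], [0.24, 2.81], [-2.84, 2.84]. Speed limits (rad/s): [2.79, 2.79, 3.14, 3.14, 3.14, 3.14].

INTERFACE

Orientations are given as a unit quaternion [x, y, z, w].
In Python, from plant import * gives the robot as it stands.
- The arm moves only by the tool jog_arm, never from a script. Its argument "targets" is text: rows parted by semicolons, each of 7 numbers parted by spaces: the shift along the world's x, y, z in mm, then the turn, a rotation vector about the world's x, y, z in degrees, then the gripper's target within -1 to 1 (fully open at 1, half-way at 0, shut at -1). A call has 1 to 10 rows; each row shifts and turns the pose as measured when the row begins; what a row does not reach is not made up. A row lasts 1/12 s, in which the tool goes at most 41.7 mm and 7.16 degrees, less where a joint would pass 70% of its speed; a pose out of reach is approached as far as the arm can. A call with a gripper value outside its range is refused whole. The fingers move at their own pace and stop on an object; "force" is the grip in N (left out, the last holds). Time passes only in rows, so rows that do not move let the fingers close. It gives the time, the measured TCP pose, the force and the opening at its end, in the units of the state.
- get_state(): the state, without advancing time (a new reading comes with each control period).
- read_camera(name): name is "side" or "top"; returns a dict with "pixels" (480x640x3 uint8, blue, green, red), "mtx" (3x3 intrinsics, pixels), "world_from_camera" (4x4, takes a point from camera to world coordinates). Camera axes: x right, y up, looking along -z (the intrinsics and any distortion apply to the point x, -y, -z); pixel columns grow to the right and rows downward; lengths in m; the calibration is good to about 2 mm. A picture is of the moment at which its call begins. There is no depth.
- sign_off(): hands the job in, once; it reports no verdict.
Trained networks look in a picture, given as the dict that the camera call returned (one of the last four; its "shot" number tells which), for a name from the list of things; names that differ only in an ending like _2 or _b are one class to them, and where a whole thing is asked for, a point or a joint stands for the part that bears it (a point fixed in the world has none). Each returns a list of dicts, best first, with "p" (0 to 1); they miss things now and then, are a little off and sometimes report something else, mostly with a low value. They report only what shows in the picture. A call takes as long as a camera call. They do not tell look-alikes from the thing itself.
- spot_in(target, picture): "uv" ([column, row] in pixels, amid what is visible of it).
- silhouettes(target, picture): "mask" (480x640 bool, what is visible of it) and "uv" ([column, row] in pixels, amid what is visible of it).
- mark_of(target, picture): "uv" ([column, row] in pixels: a listed point, or the origin of a listed thing).
The state is a dict: "time": time; "qpos": joint angles; "dq": joint speeds; "joint_efforts": joint torques, N m; "eef_pos": TCP position; "tcp_rot": TCP orientation; "contact_force": force on the tool from outside, world axes, zero at the start; "wrist_torque": the same for the moment, N m; "opening": opening from 0.0 (shut) to 1.0 (fully open).
Only numpy, scipy, OpenCV 4.12 (cv2) and the standard library are available. Lean on these libraries where they do the work, as an engineer would, in place of code of your own. Each camera call takes 0.05 s, during which the arm holds its last target.

## Working session

There is one attempt and no reset: what is moved stays moved. The work goes in short steps, Python scripts to look and compute and a tool call to move; the robot and the scene stay as the last step left them, time stands still between calls to the robot, and variables do not carry over. Pictures are saved under pics/ and viewed, and the job is handed in when it is done.

Besides the shell and the picture viewer there is one more tool, called as name(argument=value, ...), one argument or row to a line, values as JSON. jog_arm: Moves the arm, as the interface text tells. Its arguments: {"type":"object","properties":{"targets":{"type":"string"},"force":{"type":"number"}},"required":["targets"]}

```bash
ls; mkdir -p pics
cat > h.py <<'E'
from plant import *
import numpy as np, cv2
def shot(n,name=None):
    p=read_camera(n)
    if name: cv2.imwrite(f'pics/{name}.png',p['pixels'])
    return p
def ray(p,uv):
    K=np.array(p['mtx']);T=np.array(p['world_from_camera'])
    d=np.linalg.inv(K)@[uv[0],uv[1],1]; d=np.array([d[0],-d[1],-d[2]])
    return T[:3,3],T[:3,:3]@d
def atz(p,uv,z):
    o,d=ray(p,uv); return o+d*(z-o[2])/d[2]
def proj(p,X):
    K=np.array(p['mtx']);T=np.array(p['world_from_camera'])
    c=T[:3,:3].T@(np.array(X)-T[:3,3]); c=np.array([c[0],-c[1],-c[2]]); u=K@c; return u[:2]/u[2]
def tri(pa,ua,pb,ub):
    o1,d1=ray(pa,ua);o2,d2=ray(pb,ub);d1/=np.linalg.norm(d1);d2/=np.linalg.norm(d2)
    A=np.array([d1,-d2]).T; s=np.linalg.lstsq(A,o2-o1,rcond=None)[0]
    a=o1+s[0]*d1;b=o2+s[1]*d2; return (a+b)/2,np.linalg.norm(a-b)
E
python3 - <<'E'
from h import *
np.set_printoptions(precision=4,suppress=True)
s=get_state();print(s)
a=shot('top','top0');b=shot('side','side0')
print(a.keys(),a['world_from_camera'],b['world_from_camera'],a['mtx'])
for n in ['mixer','pot_floor','pot_rim','bail_hinge','bail_handle','bail_pad','switch_tip','lid_knob','tray','purple1_center','yellow1_center','rack','spray']:
    for nm,p in (('top',a),('side',b)):
        print(n,nm,[(np.round(r['uv'],1).tolist(),round(r['p'],2)) for r in mark_of(n,p)][:7])
E
```

```text
pics
{'time': 0.0, 'qpos': array([ 1.135 ,  0.2872,  1.5782,  0.    ,  1.2786, -0.15  ]), 'dq': array([ 0.0007, -0.0006, -0.0011, -0.0008,  0.0001,  0.0015]), 'joint_efforts': array([ -0.0012, -40.6001, -29.2617,  -0.0003,   0.0057,  -0.    ]), 'eef_pos': array([0.19  , 0.647 , 0.2299]), 'tcp_rot': array([ 0.1424,  0.9898, -0.0011, -0.0003]), 'contact_force': array([-1.5307,  0.1238, -0.3628]), 'wrist_torque': array([-0.0165,  0.007 ,  0.0117]), 'opening': 1.0016575575702795}
dict_keys(['pixels', 'mtx', 'world_from_camera', 'shot']) [[ 0.0002  0.9924 -0.1227  0.4256]
 [-0.9997  0.0033  0.0249 -0.0251]
 [ 0.0251  0.1226  0.9921  1.2474]
 [ 0.      0.      0.      1.    ]] [[ 0.7896  0.3653 -0.493   0.1065]
 [-0.6135  0.4542 -0.646  -0.6481]
 [-0.0121  0.8126  0.5827  0.7129]
 [ 0.      0.      0.      1.    ]] [[468.0038   0.     307.9981]
 [  0.     468.0038 241.6427]
 [  0.       0.       1.    ]]
mixer top [([289.3, 280.7], 0.78)]
mixer side [([280.5, 311.3], 0.57)]
pot_floor top [([288.1, 279.1], 0.83)]
pot_floor side [([282.7, 294.8], 0.65)]
pot_rim top [([289.1, 277.0], 0.85), (
[... 312 characters left out ...]
285.4, 279.6], 0.88)]
bail_pad side [([279.7, 269.9], 0.64)]
switch_tip top [([231.1, 293.7], 0.68), ([421.0, 265.2], 0.64)]
switch_tip side [([234.3, 256.5], 0.42)]
lid_knob top [([172.0, 262.2], 0.91)]
lid_knob side [([235.2, 232.4], 0.59)]
tray top [([406.6, 291.9], 0.8)]
tray side [([365.5, 412.9], 0.69)]
purple1_center top [([288.2, 280.2], 0.34)]
purple1_center side [([282.2, 297.8], 0.75), ([319.3, 240.5], 0.28)]
yellow1_center top [([395.8, 315.6], 0.55)]
yellow1_center side [([321.4, 414.5], 0.96)]
rack top [([200.7, 180.5], 0.56), ([287.9, 279.8], 0.36)]
rack side [([310.1, 223.9], 0.71), ([280.0, 270.5], 0.31)]
spray top [([408.6, 292.3], 0.67)]
spray side [([424.5, 317.8], 0.79)]
```

View pics/top0.png

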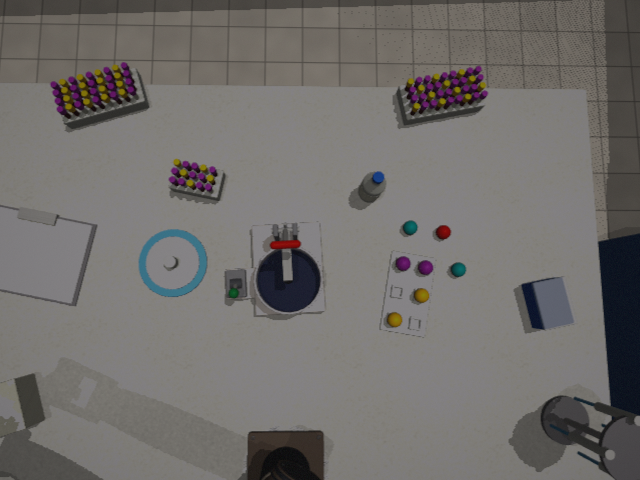

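View pics/side0.png

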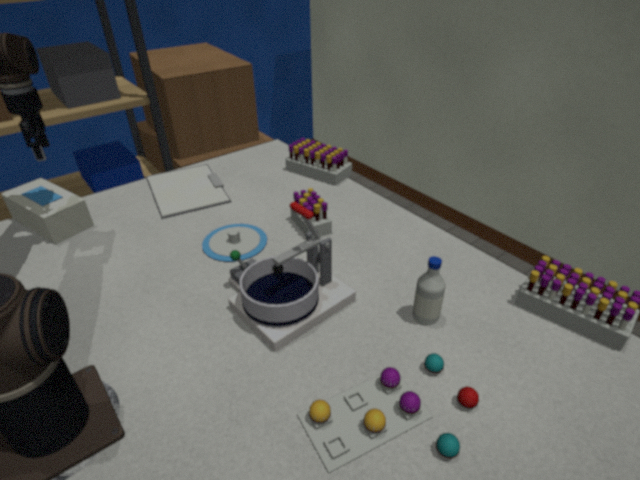

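The top view shows the purple capsules at (403,264) and (426,268). The yellows are at (422,296) and (395,320). The lid is at (172,262), the switch ball at (233,293) and the red handle at (285,244). The red ball at (443,232) and the turquoise balls at (410,228) and (458,269) lie outside the tray, so they are look-alikes. I'll measure next.

Run:
```python
from h import *
np.set_printoptions(precision=4,suppress=True)
a=shot('top');b=shot('side')
hsv={n:cv2.cvtColor(p['pixels'],cv2.COLOR_BGR2HSV) for n,p in (('t',a),('s',b))}
R={'purple':((140,80,40),(160,255,255)),'yellow':((15,120,80),(32,255,255)),'green':((55,80,30),(75,255,255)),'red':((0,150,80),(5,255,255)),'blue':((92,90,60),(115,255,255)),'turq':((80,100,40),(92,255,255))}
for c,(lo,hi) in R.items():
    for n in 'ts':
        m=cv2.inRange(hsv[n],lo,hi); k,l,st,ce=cv2.connectedComponentsWithStats(m)
        print(c,n,[(ce[i].round(1).tolist(),int(st[i,4]),st[i,2:4].tolist()) for i in range(1,k) if st[i,4]>25][:16])
for n in ['lid_knob','tray','switch_tip','mixer','holdarm','purple2_center','yellow2_center']:
    for nm,p in (('top',a),('side',b)):
        print(n,nm,[(np.round(r['uv'],1).tolist(),round(r['p'],2),int(r['mask'].sum())) for r in silhouettes(n,p)][:7])
print('pot rim top',atz(a,(289.1,277),.095),atz(b,(282.7,276.9),.095),'tri',tri(a,(289.1,277),b,(282.7,276.9)))
print('hinge',tri(a,(282.2,231.8),b,(317.5,238.7)),'handle',tri(a,(285,244.5),b,(301.1,210.2)))
print('floor',tri(a,(288.1,279.1),b,(282.7,294.8)))
print('knob',tri(a,(172,262.2),b,(235.2,232.4)))
print('swt',tri(a,(233,293.5),b,(235,256)))
print('tray',atz(a,(406.6,291.9),0),atz(b,(365.5,412.9),0))
cv2.imwrite('pics/mixz.png',cv2.resize(a['pixels'][190:340,130:330],None,fx=4,fy=4,interpolation=2))
cv2.imwrite('pics/trayz.png',cv2.resize(a['pixels'][215:345,370:480],None,fx=5,fy=4.6,interpolation=2))
```

```text
purple t [([123.8, 65.0], 37, [8, 7]), ([106.4, 69.8], 37, [9, 7]), ([473.5, 69.7], 73, [16, 9]), ([126.0, 73.0], 43, [9, 7]), ([450.9, 77.1], 119, [19, 16]), ([88.7, 74.6], 34, [8, 6]), ([110.7, 86.3], 135, [14, 23]), ([427.3, 78.2], 33, [7, 7]), ([479.8, 76.8], 33, [8, 7]), ([74.3, 92.0], 171, [14, 32]), ([418.6, 80.1], 36, [8, 9]), ([463.2, 79.9], 38, [7, 7]), ([92.2, 86.8], 98, [12, 16]), ([128.2, 80.9], 40, [7, 7]), ([53.5, 83.9], 35, [8, 7]), ([433.6, 85.3], 80, [16, 8])]
purple s [([294.9, 143.9], 54, [16, 14]), ([305.6, 146.4], 54, [16, 14]), ([315.2, 150.7], 59, [15, 15]), ([326.4, 153.5], 63, [15, 15]), ([339.3, 156.9], 109, [16, 14]), ([298.1, 195.3], 58, [11, 12]), ([311.0, 200.9], 141, [16, 18]), ([324.0, 206.0], 33, [5, 9]), ([543.8, 272.9], 242, [18, 27]), ([556.3, 262.3], 37, [9, 7]), ([565.3, 269.2], 95, [12, 13]), ([573.0, 278.5], 101, [12, 13]), ([589.3, 275.0], 35, [9, 8]), ([599.3, 282.3], 93, [11, 12]), ([555.9, 284.6], 84, [9, 12]), ([580.2, 291.1], 147, [14, 19])]
yellow t [([114.8, 66.9], 30, [7, 6]), ([97.2, 71.8], 32, [6, 7]), ([461.3, 71.6], 31, [7, 6]), (
[... 2330 characters left out ...]
), ([467.4, 399.6], 0.61, 426)]
yellow2_center top [([421.7, 296.0], 0.75, 173)]
yellow2_center side [([373.9, 422.2], 0.98, 428)]
pot rim top [ 0.4804 -0.0076  0.095 ] [ 0.4884 -0.0063  0.095 ] tri (array([ 0.483 , -0.0092,  0.0992]), np.float64(0.006370925940603536))
hinge (array([0.589 , 0.0063, 0.1446]), np.float64(0.008640304358706285)) handle (array([ 0.5455, -0.0016,  0.2397]), np.float64(0.004049158551494918))
floor (array([ 0.4805, -0.0061,  0.0465]), np.float64(0.007275102392444287))
knob (array([0.524 , 0.2926, 0.0385]), np.float64(0.007503336490263284))
swt (array([0.4423, 0.1279, 0.0942]), np.float64(0.004926218154289371))
tray [ 0.4457 -0.3193  0.    ] [ 0.4513 -0.319   0.    ]
```

View pics/mixz.png

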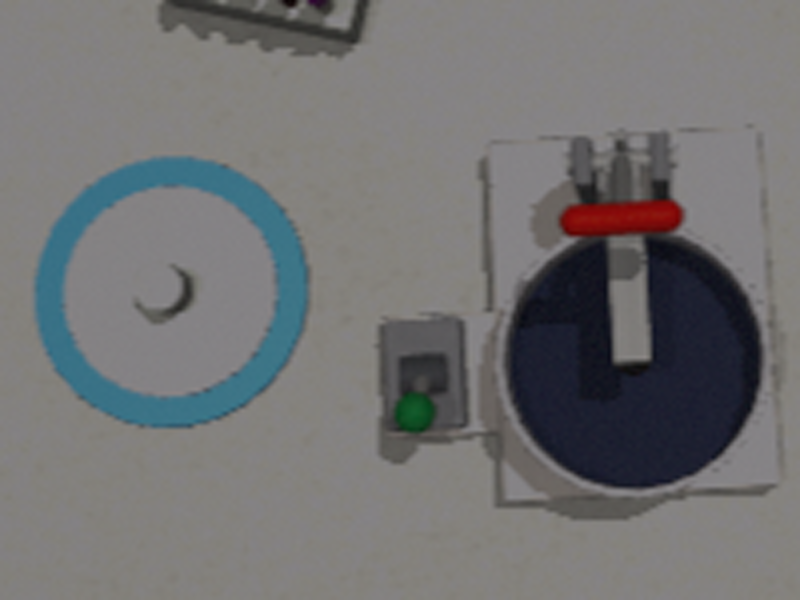

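View pics/trayz.png

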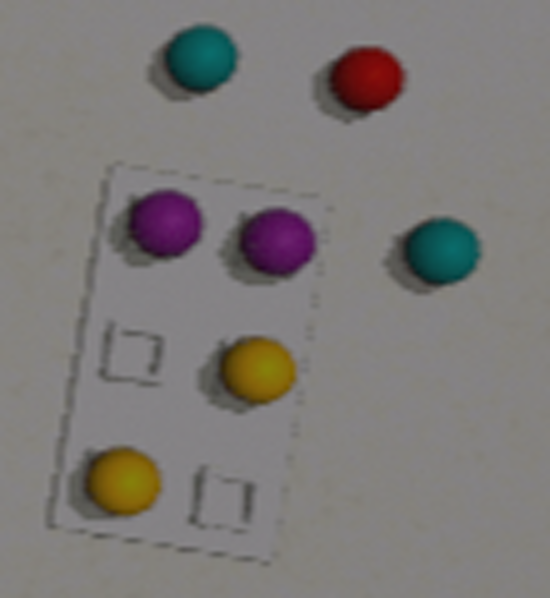

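Run:
```python
from h import *
np.set_printoptions(precision=4,suppress=True)
a=shot('top');b=shot('side')
c=[(251.75,225),(320,221.75),(324.5,311.75),(254.25,316.25)]
C=[atz(a,u,.032)[:2] for u in c];print(C)
for i in range(4): 
    d=C[(i+1)%4]-C[i];print(np.linalg.norm(d),np.degrees(np.arctan2(d[1],d[0])))
# blobs
for n,p in (('t',a),('s',b)):
    h=cv2.cvtColor(p['pixels'],cv2.COLOR_BGR2HSV)
    for nm,lo,hi in (('purple',(140,80,40),(160,255,255)),('yellow',(15,120,80),(32,255,255))):
        m=cv2.inRange(h,lo,hi);k,l,st,ce=cv2.connectedComponentsWithStats(m)
        for i in range(1,k):
            X=atz(p,ce[i],.0295)
            if st[i,4]>80 and X[0]<.56 and -.42<X[1]<-.2: print(n,nm,ce[i],st[i],X)
# lid: blue ring ellipse
h=cv2.cvtColor(a['pixels'],cv2.COLOR_BGR2HSV);m=cv2.inRange(h,(92,90,60),(115,255,255))[200:330,120:225].copy()
cn=max(cv2.findContours(m,cv2.RETR_EXTERNAL,2)[0],key=cv2.contourArea);e=cv2.fitEllipse(cn);print(e);u=np.array(e[0])+[120,200]
for z in (.006,.034): print('lid',z,atz(a,u,z), 'diam',2*np.mean([np.linalg.norm(atz(a,q[0]+[120,200],z)[:2]-atz(a,u,z)[:2]) for q in cn]))
h=cv2.cvtColor(b['pixels'],cv2.COLOR_BGR2HSV);m=cv2.inRange(h,(92,90,60),(115,255,255))[215:270,195:275].copy()
cn=max(cv2.findContours(m,cv2.RETR_EXTERNAL,2)[0],key=cv2.contourArea);e=cv2.fitEllipse(cn);u=np.array(e[0])+[195,215];print('side lid',u,atz(b,u,.006),atz(b,u,.034))
cv2.imwrite('pics/ms.png',cv2.resize(b['pixels'][180:350,190:370],None,fx=4,fy=3.5,interpolation=2))
```

```text
[array([0.6193, 0.0919]), array([ 0.6287, -0.0872]), array([ 0.3943, -0.0981]), array([0.383, 0.082])]
0.17933088420954027 -86.99178633376276
0.23469205527961368 -177.34049265735473
0.18042937430296463 93.59419947870818
0.23654639252486584 2.39844318940823
t purple [402.6645 263.1484] [396 257  14  14 155] [ 0.5202 -0.3039  0.0295]
t purple [425.4076 267.2102] [419 261  14  14 157] [ 0.5096 -0.3636  0.0295]
t yellow [421.869  295.1034] [416 289  13  14 145] [ 0.437  -0.3521  0.0295]
t yellow [394.7748 319.404 ] [389 313  13  14 151] [ 0.3746 -0.2798  0.0295]
s purple [390.102  377.2075] [381 368  19  19 294] [ 0.5233 -0.3059  0.0295]
s purple [409.7411 402.0357] [400 392  20  21 336] [ 0.5127 -0.3651  0.0295]
s yellow [319.5816 410.5312] [310 400  20  22 337] [ 0.3776 -0.2798  0.0295]
s yellow [374.6322 419.7644] [365 409  20  22 348] [ 0.4403 -0.352   0.0295]
((52.33763122558594, 62.6885986328125), (65.70406341552734, 67.87348937988281), 47.49631118774414)
lid 0.006 [0.5219 0.3019 0.006 ] diam 0.17589267576570927
lid 0.034 [0.5198 0.2945 0.034 ] diam 0.17192524919654995
side lid [234.369 241.84 ] [0.523 0.296 0.006] [0.5065 0.2586 0.034 ]
```

View pics/ms.png

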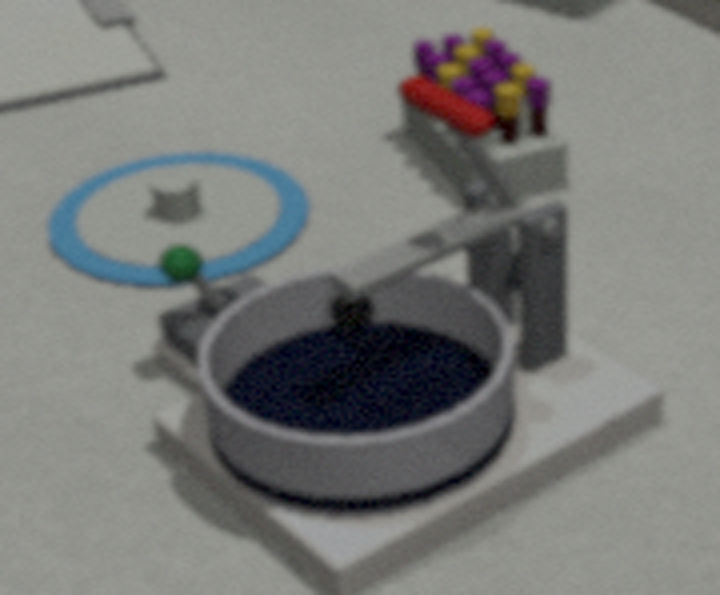

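```bash
cat > fitrim.py <<'E'
from h import *
from scipy.optimize import minimize
def ring(p,g,x,y,z,r,n=180):
    t=np.linspace(0,2*np.pi,n,endpoint=False)
    P=np.array([proj(p,(x+r*np.cos(q),y+r*np.sin(q),z)) for q in t]).astype(np.float32)
    return cv2.remap(g,P[:,0].reshape(1,-1),P[:,1].reshape(1,-1),cv2.INTER_LINEAR)[0]
def fit(p,x0,y0,z=.095):
    g=cv2.cvtColor(p['pixels'],cv2.COLOR_BGR2GRAY).astype(np.float32)
    best=None
    for s in (.004,.001):
        c=[]
        for x in x0+s*np.arange(-4,5):
            for y in y0+s*np.arange(-4,5):
                sc=np.mean(np.clip(ring(p,g,x,y,z,.0825)-ring(p,g,x,y,z,.0765),-40,40))
                c.append((sc,x,y))
        c=max(c); x0,y0=c[1:]
    return c
E
python3 - <<'E'
from fitrim import *
a=shot('top');b=shot('side')
for n,p in (('t',a),('s',b)):
    c=fit(p,.484,-.005);print(n,c)
    im=p['pixels'].copy();im=cv2.resize(im,None,fx=4,fy=4,interpolation=2)
    for r in (.08,.085):
        P=np.array([proj(p,(c[1]+r*np.cos(q),c[2]+r*np.sin(q),.095)) for q in np.linspace(0,6.28,90)])
        for u in P: cv2.circle(im,tuple(int(v) for v in (u*4+1.5).round()),1,(0,255,0),-1)
    u=(proj(p,(c[1],c[2],.095))*4).astype(int)
    cv2.imwrite(f'pics/rim_{n}.png',im[u[1]-220:u[1]+220,u[0]-220:u[0]+220])
E
python3 -c "
import cv2,numpy as np
cv2.imwrite('pics/rim.png',cv2.resize(np.hstack([cv2.imread('pics/rim_t.png'),cv2.imread('pics/rim_s.png')]),(800,400)))"
```

```text
t (np.float32(35.021008), np.float64(0.478), np.float64(-0.006))
s (np.float32(33.0663), np.float64(0.478), np.float64(-0.007))
```

View pics/rim.png

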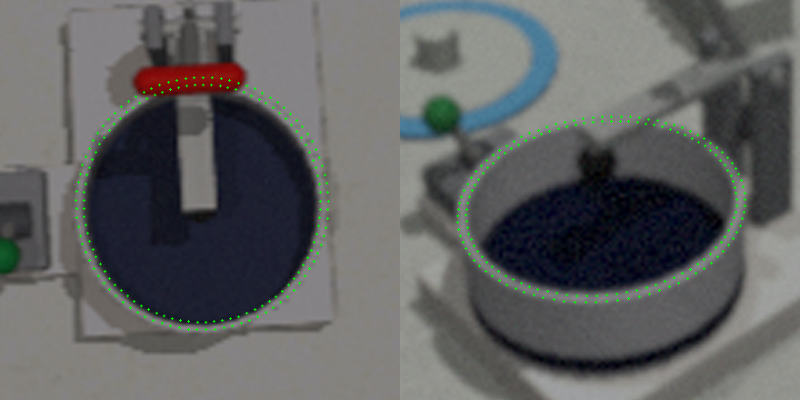

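jog_arm(
  targets="26 -15 7 0 0 2 -1;26 -15 7 0 0 2 -1;26 -15 7 0 0 2 -1;26 -15 7 0 0 2 -1;26 -15 7 0 0 2 -1;26 -15 7 0 0 2 -1;26 -15 7 0 0 2 -1;26 -15 7 0 0 2 -1;26 -15 7 0 0 2 -1;26 -15 7 0 0 2 -1",
  force=40,
)

```text
time: 3.23
eef_pos: [0.4529, 0.4921, 0.3019]
tcp_rot: [-0.046, 0.999, -0.002, -0.001]
contact_force: [-0.2, 0.2, -0.9]
opening: -0.003
```

Run:
```python
import plant
print(getattr(plant,'grasp_offset',None),[n for n in dir(plant) if n[0]!='_'])
```

```text
0.0187 ['Unreachable', 'get_state', 'grasp_offset', 'mark_of', 'read_camera', 'sign_off', 'silhouettes', 'spot_in']
```

jog_arm(
  targets="5 -38 0 0 0 0 -1;5 -38 0 0 0 0 -1;5 -38 0 0 0 0 -1;5 -38 0 0 0 0 -1;5 -38 0 0 0 0 -1;5 -38 0 0 0 0 -1;5 -38 0 0 0 0 -1;5 -38 0 0 0 0 -1;5 -38 0 0 0 0 -1;5 -38 0 0 0 0 -1",
)

```text
time: 4.07
eef_pos: [0.5082, 0.0978, 0.3035]
tcp_rot: [-0.048, 0.999, -0.0, 0.003]
contact_force: [1.3, -0.3, -0.3]
opening: -0.001
```

jog_arm(
  targets="-4 -33 0 0 0 0 -1;-4 -33 0 0 0 0 -1;-4 -34 0 0 0 0 -1;0 0 -20 0 0 0 -1;0 0 -20 0 0 0 -1;0 0 -20 0 0 0 -1;0 0 -20 0 0 0 -1;0 0 0 0 0 0 -1",
)

```text
time: 4.73
eef_pos: [0.4962, -0.0177, 0.2255]
tcp_rot: [-0.04, 0.999, -0.004, 0.008]
contact_force: [-0.2, 0.9, 0.1]
opening: 0.002
```

Run:
```python
from h import *
print(get_state()['eef_pos'])
b=shot('side');cv2.imwrite('pics/s2.png',cv2.resize(b['pixels'][120:360,160:420],None,fx=3,fy=2.5,interpolation=2))
```

```text
[ 0.49620211 -0.01772315  0.22546658]
```

View pics/s2.png

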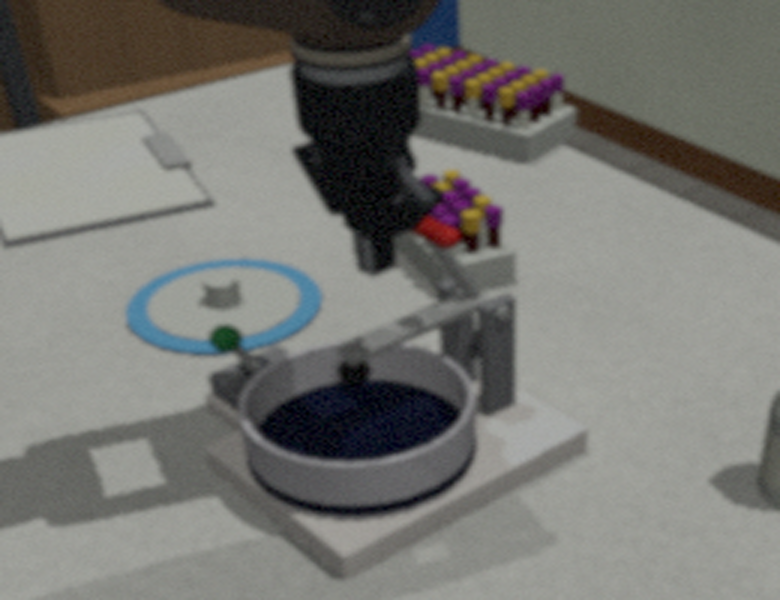

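jog_arm(
  targets="10 8 0 0 0 0 -1;10 5 0 0 0 0 -1;10 0 0 0 0 0 -1;10 0 0 0 0 0 -1;10 0 0 0 0 0 -1;10 0 0 0 0 0 -1;10 0 0 0 0 0 -1;10 0 0 0 0 0 -1",
)

```text
time: 5.45
eef_pos: [0.5751, -0.0008, 0.2427]
tcp_rot: [-0.044, 0.999, -0.007, -0.006]
contact_force: [-7.0, -2.0, -1.5]
opening: 0.002
```

jog_arm(
  targets="3 0 -10 0 0 0 -1;8 0 -10 0 0 0 -1;10 0 -4 0 0 0 -1;10 0 -4 0 0 0 -1;10 0 -4 0 0 0 -1;10 0 -4 0 0 0 -1;10 0 -3 0 0 0 -1;10 0 -3 0 0 0 -1",
)

```text
time: 6.12
eef_pos: [0.6535, 0.0053, 0.2133]
tcp_rot: [-0.049, 0.999, -0.011, -0.011]
contact_force: [0.9, -0.5, -0.5]
opening: 0.001
```

jog_arm(
  targets="0 0 30 0 0 0 -1;-5 0 30 0 0 0 -1;-30 0 20 0 0 0 -1;-30 -10 0 0 0 0 -1;-30 -30 0 0 0 -6 -1;-10 -30 0 0 0 -6 -1;0 -30 0 0 0 -6 -1;0 -30 0 0 0 -6 -1;0 -30 0 0 0 -6 -1;0 -30 0 0 0 -6 0.3",
)

```text
time: 6.95
eef_pos: [0.5618, -0.1768, 0.313]
tcp_rot: [0.265, 0.964, -0.011, 0.001]
contact_force: [0.3, 0.2, 0.8]
opening: 0.126
```

Run:
```python
from h import *
print(get_state()['eef_pos'])
a=shot('top');b=shot('side');cv2.imwrite('pics/s3.png',np.hstack([cv2.resize(a['pixels'][140:360,160:460],(400,300)),cv2.resize(b['pixels'][160:460,160:480],(400,300))]))
```

```text
[ 0.56183124 -0.17676223  0.31303194]
```

View pics/s3.png

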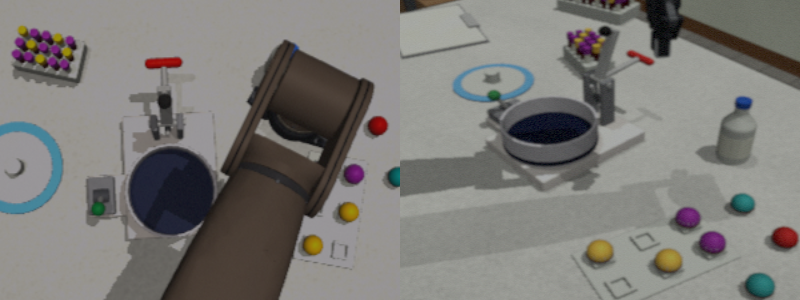

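The side view shows the arm fully back with its pad facing the pot. Next is purple A at about (0.522,-0.305): top (403,264), side (390,378). It is a purple ball inside a tray cup, which matches the description, and the enlarged crop showed it.

jog_arm(
  targets="-4 -13 -10 0 0 -6.9 0.3;-4 -13 -10 0 0 -6.9 0.3;-4 -13 -10 0 0 -6.9 0.3;-4 -13 -15 0 0 -6.9 0.3;-4 -13 -20 0 0 -6.9 0.3;-4 -13 -20 0 0 -6.9 0.3;-4 -13 -20 0 0 -6.9 0.3;-4 -13 -20 0 0 -6.9 0.3;-4 -13 -20 0 0 -6.9 0.3;-4 -13 -20 0 0 -6.9 0.3",
)

```text
time: 7.88
eef_pos: [0.5415, -0.3082, 0.164]
tcp_rot: [0.775, 0.631, -0.013, 0.013]
contact_force: [0.3, -0.4, -0.0]
opening: 0.651
```

```bash
cat > st.py <<'E'
from h import *
from scipy.spatial.transform import Rotation as Ro
def pr():
    s=get_state();R=Ro.from_quat(s['tcp_rot']).as_matrix()
    print('pos',(s['eef_pos']*1000).round(1),'yawY',np.degrees(np.arctan2(R[1,1],R[0,1])).round(1),'z',R[:,2].round(3),'tilt corr rotvec deg',np.degrees(np.cross(R[:,2],[0,0,-1])).round(2),'open',round(s['opening'],3),'F',s['contact_force'].round(1),'q6',s['qpos'][5].round(2),s['time'])
if __name__=='__main__': pr()
E
python3 st.py
```

```text
pos [ 541.5 -308.2  164. ] yawY -11.7 z [-0.003 -0.037 -0.999] tilt corr rotvec deg [ 2.14 -0.18  0.  ] open 0.651 F [ 0.3 -0.4 -0. ] q6 -0.45 7.8833
```

jog_arm(
  targets="-10 1 -20 1 0 1 0.3;-9 2 -20 1.1 0 1 0.3;0 0 -20 0 0 0 0.3;0 0 -20 0 0 0 0.3;0 0 -5 0 0 0 0.3;0 0 0 0 0 0 0.3",
)

```text
time: 8.38
eef_pos: [0.5305, -0.3035, 0.0769]
tcp_rot: [0.762, 0.647, 0.001, 0.001]
contact_force: [0.3, 0.1, 0.1]
opening: 0.647
```

```bash
python3 st.py
python3 - <<'E'
from h import *
a=shot('top');b=shot('side');cv2.imwrite('pics/s4.png',np.hstack([cv2.resize(a['pixels'][200:350,340:490],(400,400)),cv2.resize(b['pixels'][280:480,280:480],(400,400))]))
E
```

```text
pos [ 530.5 -303.5   76.9] yawY -9.3 z [ 0.003 -0.001 -1.   ] tilt corr rotvec deg [0.06 0.16 0.  ] open 0.647 F [0.3 0.1 0.1] q6 -0.52 8.3833
```

View pics/s4.png

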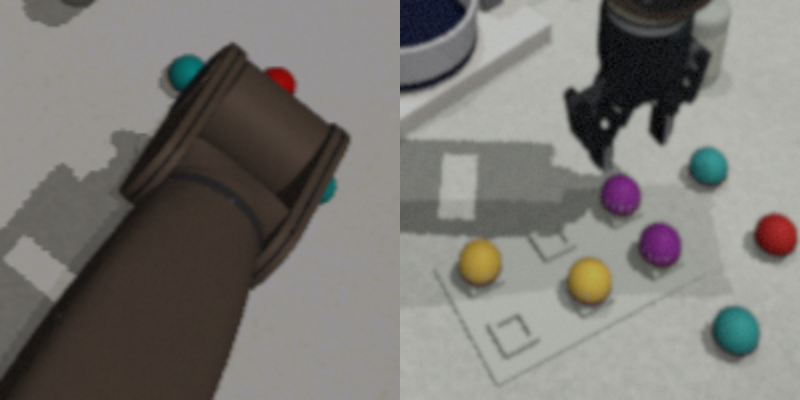

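jog_arm(
  targets="-9 -1 0 0 0 0 0.3;0 0 -15 0 0 0 0.3;0 0 -15 0 0 0 0.3;0 0 -15 0 0 0 0.3;0 0 -12 0 0 0 0.3;0 0 -4 0 0 0 0.3;0 0 0 0 0 0 0.3",
)

```text
time: 9.07
eef_pos: [0.5276, -0.3098, 0.0287]
tcp_rot: [0.761, 0.649, 0.003, 0.014]
contact_force: [-0.1, -0.4, -0.4]
opening: 0.651
```

```bash
python3 st.py
```

```text
pos [ 527.6 -309.8   28.7] yawY -9.1 z [ 0.022 -0.017 -1.   ] tilt corr rotvec deg [1.   1.24 0.  ] open 0.651 F [-0.1 -0.4 -0.4] q6 -0.54 9.0667
```

jog_arm(
  targets="-6 4 -4 1 1.2 0 0.3;0 0 0 0 0 0 0.3",
)

```text
time: 9.23
eef_pos: [0.5217, -0.3061, 0.0261]
tcp_rot: [0.761, 0.649, 0.0, 0.0]
contact_force: [-0.6, -0.1, 0.4]
opening: 0.649
```

```bash
python3 st.py
```

```text
pos [ 521.7 -306.1   26.1] yawY -9.1 z [ 0.  0. -1.] tilt corr rotvec deg [-0.01  0.02  0.  ] open 0.649 F [-0.6 -0.1  0.4] q6 -0.54 9.2333
```

jog_arm(
  targets="0 0 -7 0 0 0 0.3;0 0 -6 0 0 0 0.3;0 0 0 0 0 0 -1;0 0 0 0 0 0 -1;0 0 0 0 0 0 -1;0 0 0 0 0 0 -1;0 0 0 0 0 0 -1;0 0 0 0 0 0 -1",
  force=30,
)

```text
time: 9.9
eef_pos: [0.5229, -0.3071, 0.0144]
tcp_rot: [0.761, 0.649, 0.0, 0.002]
contact_force: [0.2, 0.8, 0.2]
opening: 0.421
```

```bash
python3 st.py
```

```text
pos [ 522.9 -307.1   14.4] yawY -9.1 z [ 0.003 -0.002 -1.   ] tilt corr rotvec deg [0.12 0.15 0.  ] open 0.421 F [0.2 0.8 0.2] q6 -0.54 9.9
```

jog_arm(
  targets="0 0 10 0 0 0 -1;0 0 25 0 0 0 -1;0 0 30 0 0 0 -1;0 0 35 0 0 0 -1;0 0 35 0 0 0 -1;-4 25 20 0 0 0 -1;-4 30 0 0 0 0 -1;-4 30 0 0 0 0 -1;-4 30 0 0 0 0 -1;-4 30 0 0 0 0 -1",
)

```text
time: 10.73
eef_pos: [0.5015, -0.1619, 0.184]
tcp_rot: [0.764, 0.646, 0.002, 0.006]
contact_force: [-0.1, 0.7, -0.2]
opening: 0.423
```

```bash
python3 st.py
```

```text
pos [ 501.5 -161.9  184. ] yawY -9.6 z [ 0.012 -0.007 -1.   ] tilt corr rotvec deg [0.39 0.67 0.  ] open 0.423 F [-0.1  0.7 -0.2] q6 -0.34 10.7333
```

jog_arm(
  targets="-4 30 0 0 0 0 -1;-4 30 0 0 0 0 -1;-4 30 0 0 0 0 -1;-4 25 0 0 0 0 -1;0 0 -20 0.4 0.7 0 -1;0 0 -20 0 0 0 -1;0 0 -20 0 0 0 -1;0 0 0 0 0 0 -1",
)

```text
time: 11.4
eef_pos: [0.4846, -0.0348, 0.1319]
tcp_rot: [0.761, 0.649, 0.005, 0.006]
contact_force: [0.0, 0.1, -1.2]
opening: 0.424
```

```bash
python3 st.py;python3 - <<'E'
from fitrim import *
a=shot('top');b=shot('side');cv2.imwrite('pics/s5.png',np.hstack([cv2.resize(a['pixels'][200:350,200:350],(400,400)),cv2.resize(b['pixels'][180:380,180:380],(400,400))]))
print(fit(b,.480,-.006))
E
```

```text
pos [484.6 -34.8 131.9] yawY -9.1 z [ 0.016 -0.002 -1.   ] tilt corr rotvec deg [0.14 0.89 0.  ] open 0.424 F [ 0.   0.1 -1.2] q6 -0.12 11.4
(np.float32(30.527864), np.float64(0.478), np.float64(-0.007))
```

View pics/s5.png

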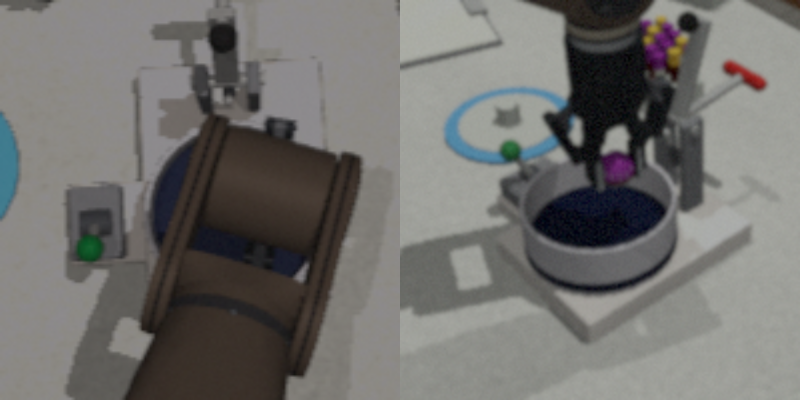

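jog_arm(
  targets="-5 4 -15 0.1 0.9 0 -1;0 0 -15 0 0 0 -1;0 0 -15 0 0 0 -1;0 0 -15 0 0 0 -1;0 0 -8 0 0 0 -1;0 0 -5 0 0 0 -1;0 0 0 0 0 0 -1",
)

```text
time: 12.08
eef_pos: [0.4866, -0.0336, 0.0663]
tcp_rot: [0.762, 0.647, 0.005, 0.008]
contact_force: [-0.2, 0.3, -0.4]
opening: 0.425
```

```bash
python3 st.py
```

```text
pos [486.6 -33.6  66.3] yawY -9.3 z [ 0.018 -0.006 -1.   ] tilt corr rotvec deg [0.36 1.   0.  ] open 0.425 F [-0.2  0.3 -0.4] q6 -0.11 12.0833
```

jog_arm(
  targets="-5 4 -7 0.3 1 0 -1;0 0 -7 0 0 0 -1;0 0 -6 0 0 0 -1;0 0 0 0 0 0 -1",
)

```text
time: 12.42
eef_pos: [0.4828, -0.0297, 0.0468]
tcp_rot: [0.762, 0.647, 0.0, 0.001]
contact_force: [0.5, -0.7, 0.1]
opening: 0.426
```

```bash
python3 st.py
```

```text
pos [482.8 -29.7  46.8] yawY -9.4 z [ 0.002 -0.002 -1.   ] tilt corr rotvec deg [0.09 0.13 0.  ] open 0.426 F [ 0.5 -0.7  0.1] q6 -0.11 12.4167
```

jog_arm(
  targets="0 0 -3 0 0 0 -1;0 0 -3 0 0 0 -1;0 0 0 0 0 0 -1",
)

```text
time: 12.67
eef_pos: [0.4835, -0.0298, 0.041]
tcp_rot: [0.762, 0.647, 0.001, 0.002]
contact_force: [-1.5, 0.4, 1.7]
opening: 0.425
```

```bash
python3 st.py
```

```text
pos [483.5 -29.8  41. ] yawY -9.3 z [ 0.003 -0.002 -1.   ] tilt corr rotvec deg [0.11 0.18 0.  ] open 0.425 F [-1.5  0.4  1.7] q6 -0.11 12.6667
```

Touching the floor; I'll open slowly and rise.

jog_arm(
  targets="0 0 0 0 0 0 0;0 0 0 0 0 0 0.1;0 0 0 0 0 0 0.3;0 0 0 0 0 0 0.3;0 0 0 0 0 0 0.3;0 0 10 0 0 0 0.3;0 0 20 0 0 0 0.3;0 0 30 0 0 0 0.3;0 0 30 0 0 0 0.3;0 0 30 0 0 0 0.3",
)

```text
time: 13.5
eef_pos: [0.4773, -0.0283, 0.1599]
tcp_rot: [0.762, 0.647, -0.004, -0.005]
contact_force: [0.7, 0.7, -0.5]
opening: 0.651
```

jog_arm(
  targets="4 -30 10 0 0 0 0.3;4 -30 0 0 0 0 0.3;4 -30 0 0 0 0 0.3;4 -30 0 0 0 0 0.3;4 -30 0 0 0 0 0.3;4 -30 0 0 0 0 0.3;4 -30 0 0 0 0 0.3;0 -30 0 0 0 0 0.3;0 -30 0 0 0 0 0.3;0 -30 0 0 0 0 0.3",
)

```text
time: 14.33
eef_pos: [0.511, -0.3379, 0.1922]
tcp_rot: [0.759, 0.651, 0.003, 0.008]
contact_force: [0.7, -0.2, 0.3]
opening: 0.649
```

```bash
python3 st.py;python3 - <<'E'
from fitrim import *
a=shot('top');b=shot('side');cv2.imwrite('pics/s6.png',np.hstack([cv2.resize(a['pixels'][180:330,150:350],(400,300)),cv2.resize(b['pixels'][180:330,180:380],(400,300))]))
print(fit(a,.480,-.006),fit(b,.480,-.006))
h=cv2.cvtColor(b['pixels'],cv2.COLOR_BGR2HSV)
m=cv2.inRange(h,(140,80,40),(160,255,255));k,l,st,ce=cv2.connectedComponentsWithStats(m)
for i in range(1,k):
    X=atz(b,ce[i],.0295)
    if st[i,4]>80 and X[0]<.56 and X[1]<.1: print(ce[i],st[i],X,'potfloor',atz(b,ce[i],.056))
E
```

```text
pos [ 511.  -337.9  192.2] yawY -8.7 z [ 0.016 -0.008 -1.   ] tilt corr rotvec deg [0.47 0.91 0.  ] open 0.649 F [ 0.7 -0.2  0.3] q6 -0.6 14.3333
(np.float32(40.0), np.float64(0.477), np.float64(-0.005)) (np.float32(38.282352), np.float64(0.477), np.float64(-0.007))
[287.46052632 294.71052632] [279 287  19  16 228] [0.50209431 0.00200742 0.0295    ] potfloor [ 0.48675352 -0.02320412  0.056     ]
[409.69461078 402.0988024 ] [400 392  20  21 334] [ 0.51253579 -0.36509366  0.0295    ] potfloor [ 0.4967901  -0.37606978  0.056     ]
```

View pics/s6.png

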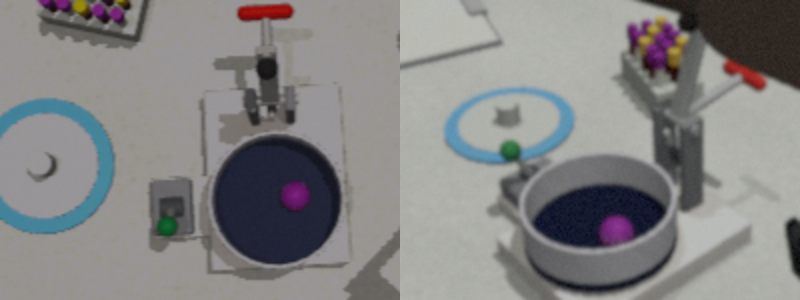

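Purple 1 rests in the pot at about (0.485,-0.025). Next is purple B: top (426,268), side (410,402), inside a tray cup.

jog_arm(
  targets="0 -25 -20 0.5 0.9 0 0.3;0 0 -25 0 0 0 0.3;0 0 -25 0 0 0 0.3;0 0 -25 0 0 0 0.3;0 0 -10 0 0 0 0.3;0 0 0 0 0 0 0.3",
)

```text
time: 14.93
eef_pos: [0.512, -0.3669, 0.0909]
tcp_rot: [0.761, 0.649, 0.001, 0.005]
contact_force: [-0.0, -0.3, 0.4]
opening: 0.65
```

```bash
python3 st.py
```

```text
pos [ 512.  -366.9   90.9] yawY -9.1 z [ 0.007 -0.006 -1.   ] tilt corr rotvec deg [0.34 0.4  0.  ] open 0.65 F [-0.  -0.3  0.4] q6 -0.62 14.9333
```

jog_arm(
  targets="0 2 -15 0.3 0.4 0 0.3;0 0 -15 0 0 0 0.3;0 0 -13 0 0 0 0.3;0 0 -9 0 0 0 0.3;0 0 -3 0 0 0 0.3;0 0 0 0 0 0 0.3",
)

```text
time: 15.43
eef_pos: [0.515, -0.3642, 0.0376]
tcp_rot: [0.76, 0.65, 0.0, 0.003]
contact_force: [-0.4, -0.1, -0.1]
opening: 0.648
```

```bash
python3 st.py
```

```text
pos [ 515.  -364.2   37.6] yawY -8.9 z [ 0.004 -0.005 -1.   ] tilt corr rotvec deg [0.27 0.25 0.  ] open 0.648 F [-0.4 -0.1 -0.1] q6 -0.62 15.4333
```

jog_arm(
  targets="-3 0 -9 0.2 0.2 0 0.3;0 0 -8 0 0 0 0.3;0 0 -6 0 0 0 0.3;0 0 0 0 0 0 -1;0 0 0 0 0 0 -1;0 0 0 0 0 0 -1;0 0 0 0 0 0 -1;0 0 0 0 0 0 -1;0 0 0 0 0 0 -1",
)

```text
time: 16.18
eef_pos: [0.5129, -0.3655, 0.0153]
tcp_rot: [0.76, 0.65, -0.0, 0.002]
contact_force: [0.2, 0.2, -0.1]
opening: 0.427
```

```bash
python3 st.py
```

```text
pos [ 512.9 -365.5   15.3] yawY -8.9 z [ 0.003 -0.003 -1.   ] tilt corr rotvec deg [0.2  0.17 0.  ] open 0.427 F [ 0.2  0.2 -0.1] q6 -0.62 16.1833
```

jog_arm(
  targets="0 0 10 0 0 0 -1;0 0 25 0 0 0 -1;0 0 30 0 0 0 -1;0 0 35 0 0 0 -1;0 0 35 0 0 0 -1;0 25 25 0 0 0 -1;-4 33 0 0 0 0 -1;-4 33 0 0 0 0 -1;-4 33 0 0 0 0 -1;-4 33 0 0 0 0 -1",
)

```text
time: 17.02
eef_pos: [0.4965, -0.2094, 0.1917]
tcp_rot: [0.763, 0.646, 0.002, 0.01]
contact_force: [1.1, 0.9, -0.3]
opening: 0.424
```

jog_arm(
  targets="-4 33 0 0 0 0 -1;-4 33 0 0 0 0 -1;-4 33 0 0 0 0 -1;-4 33 0 0 0 0 -1;0 33 0 0 0 0 -1;0 33 0 0 0 0 -1;0 20 0 0 0 0 -1;0 0 -20 0 0 0 -1;0 0 -20 0 0 0 -1;0 0 0 0 0 0 -1",
)

```text
time: 17.85
eef_pos: [0.4793, 0.0255, 0.1638]
tcp_rot: [0.761, 0.649, 0.01, 0.019]
contact_force: [-0.8, -0.1, -0.8]
opening: 0.422
```

```bash
python3 st.py
```

```text
pos [479.3  25.5 163.8] yawY -9.1 z [ 0.04  -0.016 -0.999] tilt corr rotvec deg [0.9  2.27 0.  ] open 0.422 F [-0.8 -0.1 -0.8] q6 0.01 17.85
```

jog_arm(
  targets="0 8 -20 0.9 2.2 0 -1;0 0 -20 0 0 0 -1;0 0 -20 0 0 0 -1;0 0 -20 0 0 0 -1;0 0 -10 0 0 0 -1;0 0 0 0 0 0 -1",
)

```text
time: 18.35
eef_pos: [0.484, 0.0327, 0.08]
tcp_rot: [0.761, 0.649, 0.005, 0.005]
contact_force: [0.3, -0.7, -0.6]
opening: 0.42
```

```bash
python3 st.py
```

```text
pos [484.   32.7  80. ] yawY -9.1 z [ 0.013 -0.001 -1.   ] tilt corr rotvec deg [0.08 0.77 0.  ] open 0.42 F [ 0.3 -0.7 -0.6] q6 0.02 18.35
```

jog_arm(
  targets="-4 0 -10 0 0.8 0 -1;0 0 -10 0 0 0 -1;0 0 -8 0 0 0 -1;0 0 -6 0 0 0 -1;0 0 0 0 0 0 -1",
)

```text
time: 18.77
eef_pos: [0.4829, 0.0316, 0.0477]
tcp_rot: [0.761, 0.648, 0.001, 0.003]
contact_force: [0.0, 0.2, -0.1]
opening: 0.419
```

```bash
python3 st.py
```

```text
pos [482.9  31.6  47.7] yawY -9.2 z [ 0.006 -0.003 -1.   ] tilt corr rotvec deg [0.15 0.33 0.  ] open 0.419 F [ 0.   0.2 -0.1] q6 0.02 18.7667
```

jog_arm(
  targets="0 0 -3 0 0 0 -1;0 0 -2 0 0 0 -1;0 0 0 0 0 0 -1",
)

```text
time: 19.02
eef_pos: [0.4834, 0.0316, 0.0426]
tcp_rot: [0.761, 0.648, 0.002, 0.003]
contact_force: [-1.3, -0.1, -0.2]
opening: 0.424
```

```bash
python3 st.py
```

```text
pos [483.4  31.6  42.6] yawY -9.2 z [ 0.006 -0.003 -1.   ] tilt corr rotvec deg [0.15 0.37 0.  ] open 0.424 F [-1.3 -0.1 -0.2] q6 0.02 19.0167
```

jog_arm(
  targets="0 0 -1 0 0 0 -1;0 0 0 0 0 0 0;0 0 0 0 0 0 0.1;0 0 0 0 0 0 0.3;0 0 0 0 0 0 0.3;0 0 10 0 0 0 0.3;0 0 20 0 0 0 0.3;0 0 30 0 0 0 0.3;0 0 30 0 0 0 0.3;0 0 30 0 0 0 0.3",
)

```text
time: 19.85
eef_pos: [0.4777, 0.0324, 0.1616]
tcp_rot: [0.761, 0.648, -0.003, -0.003]
contact_force: [0.6, -0.3, -0.7]
opening: 0.652
```

jog_arm(
  targets="0 10 20 0 0 0 0.3;0 30 0 0 0 0 0.3;0 30 0 0 0 0 0.3;4 30 0 0 0 0 0.3;4 30 0 0 0 0 0.3;4 30 0 0 0 0 0.3;4 30 0 0 0 5 0.3;4 30 0 0 0 5 0.3;0 0 0 0 0 0 0.3",
)

```text
time: 20.6
eef_pos: [0.5042, 0.2609, 0.2053]
tcp_rot: [0.701, 0.713, 0.01, 0.008]
contact_force: [-0.4, -0.2, 0.2]
opening: 0.65
```

```bash
sed -i 's/-40,40/-90,90/' fitrim.py; python3 st.py;python3 - <<'E'
from fitrim import *
a=shot('top');b=shot('side');cv2.imwrite('pics/s7.png',np.hstack([cv2.resize(a['pixels'][180:330,120:320],(400,300)),cv2.resize(b['pixels'][180:330,180:380],(400,300))]))
print(fit(a,.480,-.006),fit(b,.480,-.006))
for p in (a,b):
  for n in ('lid_knob','pot_rim'):
    print(n,[(np.round(r['uv'],1),round(r['p'],2)) for r in mark_of(n,p)][:3])
E
```

```text
pos [504.2 260.9 205.3] yawY 0.9 z [ 0.026  0.004 -1.   ] tilt corr rotvec deg [-0.24  1.47  0.  ] open 0.65 F [-0.4 -0.2  0.2] q6 0.29 20.6
(np.float32(87.73129), np.float64(0.475), np.float64(-0.005)) (np.float32(51.899952), np.float64(0.479), np.float64(-0.005))
lid_knob [(array([170.5, 263.1]), 0.68)]
pot_rim [(array([289. , 276.3]), 0.65)]
lid_knob [(array([233.7, 234.3]), 0.58), (array([234.7, 255. ]), 0.55), (array([422.6, 313.9]), 0.44)]
pot_rim [(array([278.6, 278.6]), 0.86), (array([366.9, 414.9]), 0.65), (array([317.6, 240.7]), 0.22)]
```

View pics/s7.png

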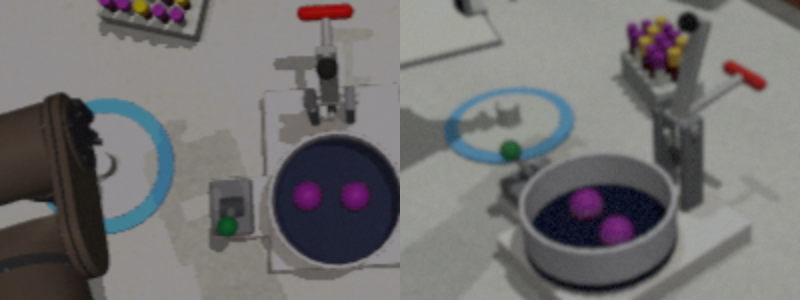

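```bash
cat > lidfit.py <<'E'
from h import *
from scipy.optimize import least_squares
def lidfit(p,z,box=None,r=None):
    h=cv2.cvtColor(p['pixels'],cv2.COLOR_BGR2HSV);m=cv2.inRange(h,(92,80,50),(115,255,255))
    if box: 
        M=np.zeros_like(m);M[box[1]:box[3],box[0]:box[2]]=m[box[1]:box[3],box[0]:box[2]];m=M
    cn=max(cv2.findContours(m,cv2.RETR_EXTERNAL,cv2.CHAIN_APPROX_NONE)[0],key=lambda c:cv2.boundingRect(c)[2])
    P=np.array([atz(p,q[0],z)[:2] for q in cn])
    f=lambda v:np.hypot(P[:,0]-v[0],P[:,1]-v[1])-v[2]
    s=least_squares(f,[*P.mean(0),.09],loss='soft_l1',f_scale=.002)
    return s.x,np.abs(f(s.x)).mean(),len(P)
E
python3 - <<'E'
from lidfit import *
a=shot('top');b=shot('side')
print(lidfit(b,.005,(195,215,275,280)))
print(lidfit(a,.005,(120,200,225,330)))
cv2.imwrite('pics/s8.png',np.hstack([cv2.resize(a['pixels'][200:330,120:250],(400,400)),cv2.resize(b['pixels'][200:290,190:280],(400,400),interpolation=2)]))
a0=dict(a);a0['pixels']=cv2.imread('pics/top0.png');print('t0',lidfit(a0,.005,(120,200,225,330)))
# knob top-face in side
g=b['pixels']
E
```

```text
(array([0.52499549, 0.29966634, 0.08464554]), np.float64(0.0059737877110257786), 260)
(array([0.52411929, 0.29991161, 0.08387455]), np.float64(0.00779587853527328), 190)
t0 (array([0.5230145 , 0.30183946, 0.08822879]), np.float64(0.0006421339221157925), 191)
```

View pics/s8.png

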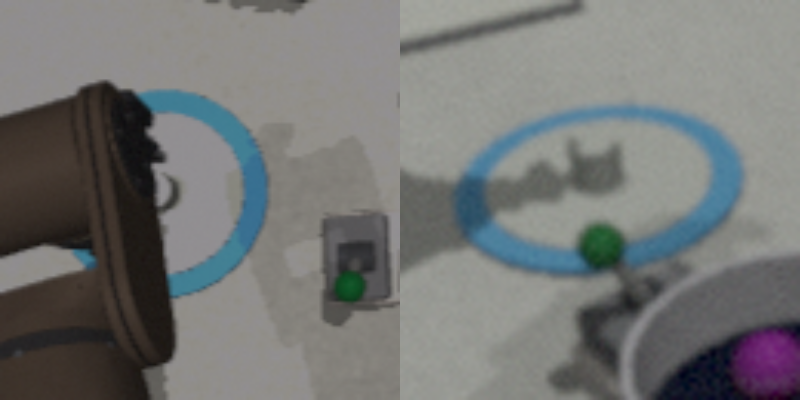

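jog_arm(
  targets="10 20 -25 -0.2 1.5 0 0.3;10 19 -25 0 0 0 0.3;0 0 -30 0 0 0 0.3;0 0 -30 0 0 0 0.3;0 0 -30 0 0 0 0.3;0 0 -10 0 0 0 0.3;0 0 0 0 0 0 0.3",
)

```text
time: 21.58
eef_pos: [0.5288, 0.2912, 0.0544]
tcp_rot: [0.708, 0.706, 0.003, 0.002]
contact_force: [0.4, -0.3, -0.0]
opening: 0.648
```

```bash
python3 st.py
```

```text
pos [528.8 291.2  54.4] yawY -0.2 z [ 0.008  0.001 -1.   ] tilt corr rotvec deg [-0.05  0.45  0.  ] open 0.648 F [ 0.4 -0.3 -0. ] q6 0.34 21.5833
```

jog_arm(
  targets="-4 9 0 0 0.4 0 0.3;0 0 0 0 0 0 0.3",
)

```text
time: 21.75
eef_pos: [0.525, 0.2998, 0.0553]
tcp_rot: [0.709, 0.705, 0.0, -0.0]
contact_force: [-0.2, -0.4, -0.1]
opening: 0.649
```

```bash
python3 st.py
python3 - <<'E'
from lidfit import *
a=shot('top');b=shot('side')
print(lidfit(b,.005,(195,215,275,280)))
cv2.imwrite('pics/s9.png',np.hstack([cv2.resize(a['pixels'][200:330,120:250],(400,400)),cv2.resize(b['pixels'][170:290,170:290],(400,400),interpolation=2)]))
E
```

```text
pos [525.  299.8  55.3] yawY -0.3 z [-0.     0.001 -1.   ] tilt corr rotvec deg [-0.05 -0.02 -0.  ] open 0.649 F [-0.2 -0.4 -0.1] q6 0.36 21.75
(array([0.52649917, 0.30023186, 0.08317152]), np.float64(0.005621037393015255), 146)
```

View pics/s9.png

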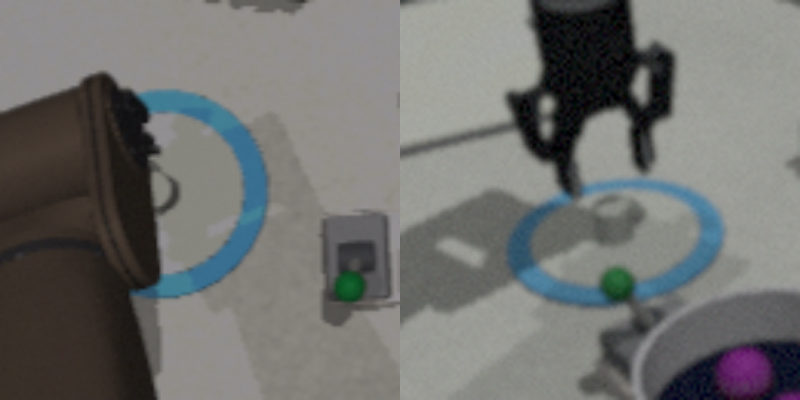

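The side view shows the jaws straddling the knob at about crop (615,220). Now lowering.

jog_arm(
  targets="0 0 -14 0 0 0 0.3;0 0 -14 0 0 0 0.3;0 0 -10 0 0 0 0.3;0 0 -5 0 0 0 0.3;0 0 0 0 0 0 0.3",
)

```text
time: 22.27
eef_pos: [0.5291, 0.3008, 0.0142]
tcp_rot: [0.709, 0.705, 0.006, 0.003]
contact_force: [-0.6, -0.3, 0.6]
opening: 0.649
```

```bash
python3 st.py
```

```text
pos [529.1 300.8  14.2] yawY -0.3 z [ 0.012  0.004 -1.   ] tilt corr rotvec deg [-0.24  0.66  0.  ] open 0.649 F [-0.6 -0.3  0.6] q6 0.35 22.2667
```

jog_arm(
  targets="-4 0 -4 -0.2 0.7 0 0.3;0 0 0 0 0 0 0;0 0 0 0 0 0 -1;0 0 0 0 0 0 -1;0 0 0 0 0 0 -1;0 0 0 0 0 0 -1;0 0 0 0 0 0 -1;0 0 0 0 0 0 -1",
  force=60,
)

```text
time: 22.93
eef_pos: [0.5245, 0.3006, 0.0089]
tcp_rot: [0.709, 0.705, -0.001, -0.001]
contact_force: [0.2, 1.2, -1.4]
opening: 0.358
```

```bash
python3 st.py
```

```text
pos [524.5 300.6   8.9] yawY -0.3 z [-0.003  0.    -1.   ] tilt corr rotvec deg [-0.   -0.14 -0.  ] open 0.358 F [ 0.2  1.2 -1.4] q6 0.36 22.9333
```

jog_arm(
  targets="0 0 8 0 0 0 -1;0 0 15 0 0 0 -1;0 0 25 0 0 0 -1;0 0 30 0 0 0 -1;0 0 30 0 0 0 -1;-10 0 30 0 0 0 -1;-12 -5 30 0 0 0 -1;-12 -15 25 0 0 0 -1;-12 -20 0 0 0 0 -1;0 0 0 0 0 0 -1",
)

```text
time: 23.77
eef_pos: [0.4702, 0.2573, 0.2104]
tcp_rot: [0.708, 0.706, -0.005, -0.003]
contact_force: [0.4, 0.5, -3.3]
opening: 0.356
```

```bash
python3 st.py
python3 - <<'E'
from lidfit import *
a=shot('top');b=shot('side')
cv2.imwrite('pics/s10.png',np.hstack([cv2.resize(a['pixels'][150:350,120:320],(400,400)),cv2.resize(b['pixels'][100:300,170:370],(400,400),interpolation=2)]))
E
```

```text
pos [470.2 257.3 210.4] yawY -0.2 z [-0.011 -0.004 -1.   ] tilt corr rotvec deg [ 0.23 -0.66  0.  ] open 0.356 F [ 0.4  0.5 -3.3] q6 0.31 23.7667
```

View pics/s10.png

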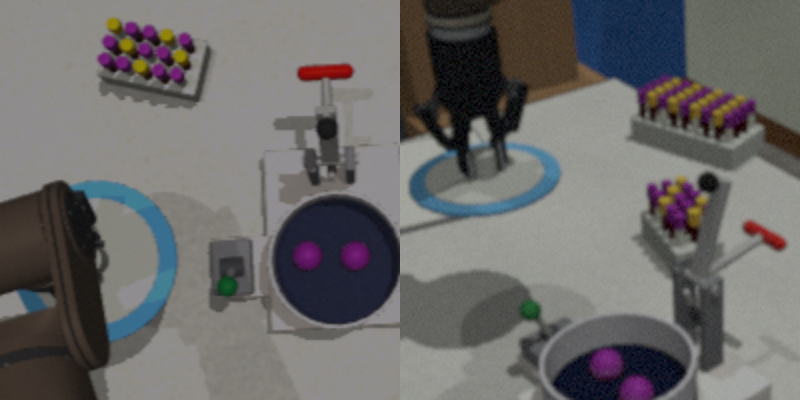

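Lid held level. Moving it over to the pot.

jog_arm(
  targets="0 -25 0 0 0 0 -1;0 -27 0 0 0 0 -1;0 -27 0 0 0 0 -1;0 -27 0 0 0 0 -1;0 -27 0 0 0 0 -1;0 -27 0 0 0 0 -1;0 -27 0 0 0 0 -1;0 -27 0 0 0 0 -1;0 -20 0 0 0 0 -1;0 0 0 0 0 0 -1",
)

```text
time: 24.7
eef_pos: [0.4713, 0.0201, 0.2039]
tcp_rot: [0.706, 0.709, -0.006, -0.008]
contact_force: [0.1, 0.0, -2.0]
opening: 0.353
```

```bash
python3 st.py
```

```text
pos [471.3  20.1 203.9] yawY 0.2 z [-0.02   0.002 -1.   ] tilt corr rotvec deg [-0.1  -1.14 -0.  ] open 0.353 F [ 0.1  0.  -2. ] q6 -0.18 24.7
```

jog_arm(
  targets="7 -13 0 -0.1 -1.1 0 -1;0 -12 -15 0 0 0 -1;0 0 -20 0 0 0 -1;0 0 -20 0 0 0 -1;0 0 -10 0 0 0 -1;0 0 0 0 0 0 -1",
)

```text
time: 25.2
eef_pos: [0.4803, -0.0042, 0.1344]
tcp_rot: [0.707, 0.708, 0.0, -0.002]
contact_force: [-0.5, -0.9, -1.8]
opening: 0.359
```

```bash
python3 st.py
```

```text
pos [480.3  -4.2 134.4] yawY 0.1 z [-0.002  0.004 -1.   ] tilt corr rotvec deg [-0.22 -0.14 -0.  ] open 0.359 F [-0.5 -0.9 -1.8] q6 -0.23 25.2
```

Run:
```python
from lidfit import *
a=shot('top');b=shot('side')
z=.1344-.0089+.005
print('side',lidfit(b,z,(190,200,340,330)));print('top',lidfit(a,z,(220,190,360,340)))
cv2.imwrite('pics/s11.png',np.hstack([cv2.resize(a['pixels'][200:350,210:360],(400,400)),cv2.resize(b['pixels'][190:350,200:360],(400,400),interpolation=2)]))
```

```text
side (array([ 0.47962345, -0.00591074,  0.08718276]), np.float64(0.008523833008664584), 297)
top (array([ 0.48389798, -0.00222567,  0.07864687]), np.float64(0.006500115623591881), 103)
```

View pics/s11.png

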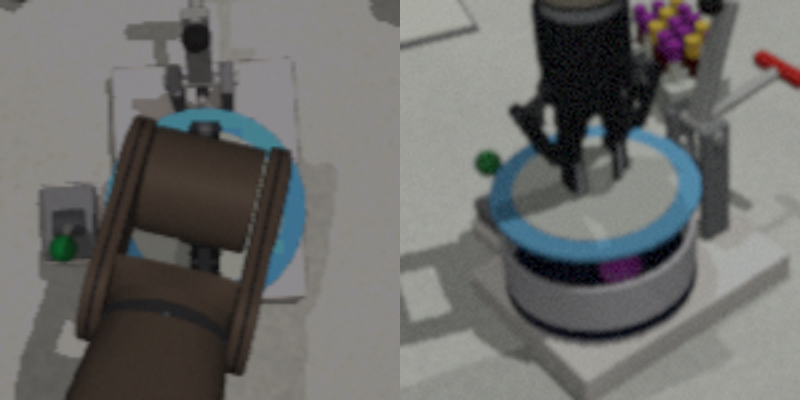

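jog_arm(
  targets="0 0 -10 0 0 0 -1;0 0 -8 0 0 0 -1;0 0 -5 0 0 0 -1;0 0 0 0 0 0 -1",
)

```text
time: 25.63
eef_pos: [0.4841, -0.0038, 0.1151]
tcp_rot: [0.706, 0.708, 0.003, 0.002]
contact_force: [0.1, 0.5, -2.1]
opening: 0.358
```

```bash
python3 st.py
```

```text
pos [484.1  -3.8 115.1] yawY 0.2 z [ 0.007  0.002 -1.   ] tilt corr rotvec deg [-0.1   0.43  0.  ] open 0.358 F [ 0.1  0.5 -2.1] q6 -0.23 25.6333
```

jog_arm(
  targets="-5 -1 -4 0 0.4 0 -1;0 0 0 0 0 0 -1;0 0 -4 0 0 0 -1;0 0 0 0 0 0 -1",
)

```text
time: 25.97
eef_pos: [0.4791, -0.0049, 0.107]
tcp_rot: [0.706, 0.708, 0.001, -0.0]
contact_force: [-0.1, 0.8, -2.6]
opening: 0.359
```

```bash
python3 st.py
```

```text
pos [479.1  -4.9 107. ] yawY 0.2 z [ 0.001  0.001 -1.   ] tilt corr rotvec deg [-0.08  0.08  0.  ] open 0.359 F [-0.1  0.8 -2.6] q6 -0.23 25.9667
```

jog_arm(
  targets="0 0 -2 0 0 0 -1;0 0 -1 0 0 0 -1;0 0 0 0 0 0 -1",
)

```text
time: 26.22
eef_pos: [0.4795, -0.0051, 0.1042]
tcp_rot: [0.706, 0.708, 0.001, 0.0]
contact_force: [-0.4, 0.7, -1.7]
opening: 0.356
```

```bash
python3 st.py
```

```text
pos [479.5  -5.1 104.2] yawY 0.2 z [ 0.002  0.001 -1.   ] tilt corr rotvec deg [-0.07  0.14  0.  ] open 0.356 F [-0.4  0.7 -1.7] q6 -0.23 26.2167
```

jog_arm(
  targets="0 0 -1 0 0 0 -1;0 0 0 0 0 0 -1;0 0 0 0 0 0 -0.1;0 0 0 0 0 0 0.2;0 0 0 0 0 0 0.3;0 0 0 0 0 0 0.3;0 0 10 0 0 0 0.3;0 0 20 0 0 0 0.3;0 0 30 0 0 0 0.3;0 0 30 0 0 0 0.3",
)

```text
time: 27.05
eef_pos: [0.4762, -0.0045, 0.1924]
tcp_rot: [0.706, 0.708, -0.002, -0.004]
contact_force: [1.4, -0.8, 1.2]
opening: 0.646
```

jog_arm(
  targets="0 0 30 0 0 0 -1;0 0 30 0 0 0 -1;0 -30 25 0 0 0 -1;0 -30 20 0 0 0 -1;0 -30 0 0 0 0 -1;0 -30 0 0 0 0 -1;0 -30 0 0 0 0 -1;0 0 0 0 0 0 -1",
)

```text
time: 27.72
eef_pos: [0.478, -0.1594, 0.3223]
tcp_rot: [0.703, 0.711, 0.004, 0.009]
contact_force: [-0.4, 0.6, -0.5]
opening: -0.005
```

```bash
python3 st.py
python3 - <<'E'
from lidfit import *
a=shot('top');b=shot('side')
z=.099
print('side',lidfit(b,z,(190,200,340,330)));print('top',lidfit(a,z,(220,190,360,340)))
cv2.imwrite('pics/s12.png',np.hstack([cv2.resize(a['pixels'][180:330,210:360],(400,400)),cv2.resize(b['pixels'][190:350,200:360],(400,400),interpolation=2)]))
E
```

```text
pos [ 478.  -159.4  322.3] yawY 0.6 z [ 0.018 -0.008 -1.   ] tilt corr rotvec deg [0.44 1.04 0.  ] open -0.005 F [-0.4  0.6 -0.5] q6 -0.54 27.7167
side (array([ 0.48015218, -0.00499721,  0.08966437]), np.float64(0.0010910654866867222), 202)
top (array([ 0.47749482, -0.0030765 ,  0.08820441]), np.float64(0.0006266948893723146), 206)
```

View pics/s12.png

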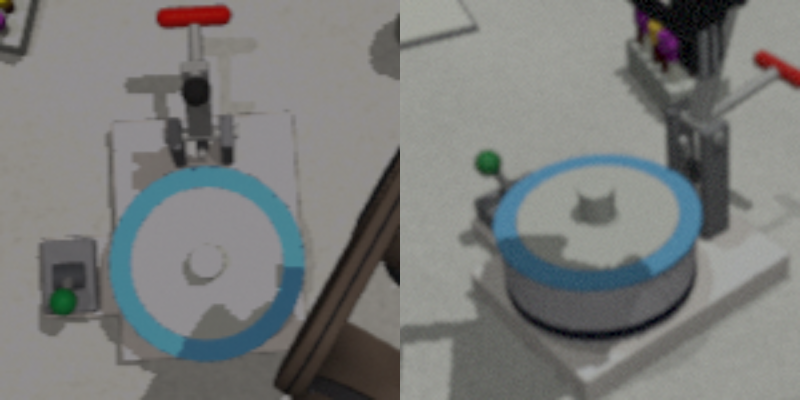

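jog_arm(
  targets="20 5 0 0 0 6.9 -1;20 5 0 0 0 6.9 -1;20 5 0 0 0 6.9 -1;20 5 0 0 0 6.9 -1;20 5 0 0 0 6.9 -1;20 5 0 0 0 6.9 -1;20 5 0 0 0 6.9 -1;20 5 0 0 0 6.9 -1;20 0 0 0 0 6.9 -1;20 0 0 0 0 6.9 -1",
)

```text
time: 28.65
eef_pos: [0.6821, -0.0963, 0.3235]
tcp_rot: [0.154, 0.988, 0.01, 0.001]
contact_force: [1.0, -0.1, 0.4]
opening: 0.0
```

jog_arm(
  targets="0 15 0 0 0 6.9 -1;0 20 0 0 0 6.9 -1;0 20 0 0 0 6.9 -1;0 20 0 0 0 3 -1;0 20 0 0 0 0 -1;0 15 0 0 0 0 -1;0 0 0 0 0 0 -1",
)

```text
time: 29.23
eef_pos: [0.6823, 0.0323, 0.3196]
tcp_rot: [-0.068, 0.998, 0.013, -0.005]
contact_force: [0.1, 0.2, 0.0]
opening: 0.003
```

```bash
python3 st.py
```

```text
pos [682.3  32.3 319.6] yawY 97.8 z [-0.012  0.025 -1.   ] tilt corr rotvec deg [-1.43 -0.7  -0.  ] open 0.003 F [0.1 0.2 0. ] q6 -1.82 29.2333
```

jog_arm(
  targets="0 -15 0 -1.4 -0.7 -4 -1;0 -14 0 0 0 0 -1;0 0 -20 0 0 0 -1;0 0 -20 0 0 0 -1;0 0 -20 0 0 0 -1;0 0 -15 0 0 0 -1;0 0 0 0 0 0 -1",
)

```text
time: 29.82
eef_pos: [0.6807, 0.0036, 0.2453]
tcp_rot: [-0.039, 0.999, 0.0, 0.002]
contact_force: [0.5, -0.4, -0.9]
opening: -0.001
```

```bash
python3 st.py
python3 - <<'E'
from lidfit import *
a=shot('top');b=shot('side')
cv2.imwrite('pics/s13.png',np.hstack([cv2.resize(a['pixels'][140:290,210:360],(400,400)),cv2.resize(b['pixels'][130:330,200:400],(400,400),interpolation=2)]))
E
```

```text
pos [680.7   3.6 245.3] yawY 94.5 z [ 0.004  0.001 -1.   ] tilt corr rotvec deg [-0.03  0.21  0.  ] open -0.001 F [ 0.5 -0.4 -0.9] q6 -1.79 29.8167
```

View pics/s13.png

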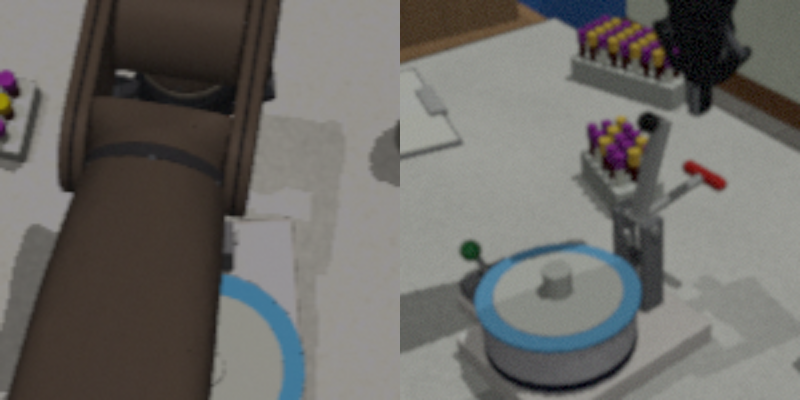

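jog_arm(
  targets="0 0 -14 0 0 0 -1;-12 0 0 0 0 0 -1;-12 0 0 0 0 0 -1;-12 0 0 0 0 0 -1;-12 0 0 0 0 0 -1;-12 0 0 0 0 0 -1;-12 0 0 0 0 0 -1",
)

```text
time: 30.5
eef_pos: [0.6221, 0.0001, 0.2455]
tcp_rot: [-0.039, 0.999, -0.003, 0.027]
contact_force: [6.7, -0.9, -4.0]
opening: 0.001
```

```bash
python3 st.py
```

```text
pos [6.221e+02 1.000e-01 2.455e+02] yawY 94.5 z [ 0.054 -0.004 -0.999] tilt corr rotvec deg [0.25 3.11 0.  ] open 0.001 F [ 6.7 -0.9 -4. ] q6 -1.82 30.5
```

jog_arm(
  targets="-8 0 -8 0.2 1.5 0 -1;-10 0 -8 0 1.5 0 -1;-12 0 -6 0 0.5 0 -1;-12 0 -6 0 0.5 0 -1;-12 0 -6 0 0.5 0 -1",
)

```text
time: 30.92
eef_pos: [0.5882, -0.002, 0.2342]
tcp_rot: [-0.039, 0.999, -0.004, 0.024]
contact_force: [6.4, 0.8, 6.6]
opening: 0.002
```

```bash
python3 st.py
```

```text
pos [588.2  -2.  234.2] yawY 94.5 z [ 0.048 -0.005 -0.999] tilt corr rotvec deg [0.31 2.76 0.  ] open 0.002 F [6.4 0.8 6.6] q6 -1.83 30.9167
```

jog_arm(
  targets="-12 0 -6 0.2 1.5 0 -1;-12 0 -6 0 1 0 -1;-12 0 -6 0 0.5 0 -1;-12 0 -6 0 0.5 0 -1;-12 0 -4 0 0.5 0 -1",
)

```text
time: 31.33
eef_pos: [0.5408, -0.0043, 0.219]
tcp_rot: [-0.039, 0.999, -0.004, 0.012]
contact_force: [1.4, 0.2, 0.3]
opening: -0.003
```

```bash
python3 st.py
```

```text
pos [540.8  -4.3 219. ] yawY 94.5 z [ 0.024 -0.007 -1.   ] tilt corr rotvec deg [0.38 1.38 0.  ] open -0.003 F [1.4 0.2 0.3] q6 -1.84 31.3333
```

jog_arm(
  targets="-20 0 3 0 0 0 -1;-20 0 3 0 0 0 -1;-20 0 10 0 0 0 -1;0 0 0 0 0 0 -1;0 0 0 0 0 0 -1;0 0 0 0 0 0 -1;0 0 0 0 0 0 -1;0 0 0 0 0 0 -1;0 0 0 0 0 0 -1;0 0 0 0 0 0 -1",
)

```text
time: 32.17
eef_pos: [0.4764, -0.0047, 0.2335]
tcp_rot: [-0.04, 0.999, -0.003, 0.008]
contact_force: [-0.4, 0.8, -1.1]
opening: 0.001
```

```bash
python3 st.py
python3 - <<'E'
from lidfit import *
a=shot('top');b=shot('side')
cv2.imwrite('pics/s14.png',np.hstack([cv2.resize(a['pixels'][180:330,210:360],(400,400)),cv2.resize(b['pixels'][170:350,190:370],(400,400),interpolation=2)]))
E
```

```text
pos [476.4  -4.7 233.5] yawY 94.6 z [ 0.016 -0.006 -1.   ] tilt corr rotvec deg [0.32 0.91 0.  ] open 0.001 F [-0.4  0.8 -1.1] q6 -1.87 32.1667
```

View pics/s14.png

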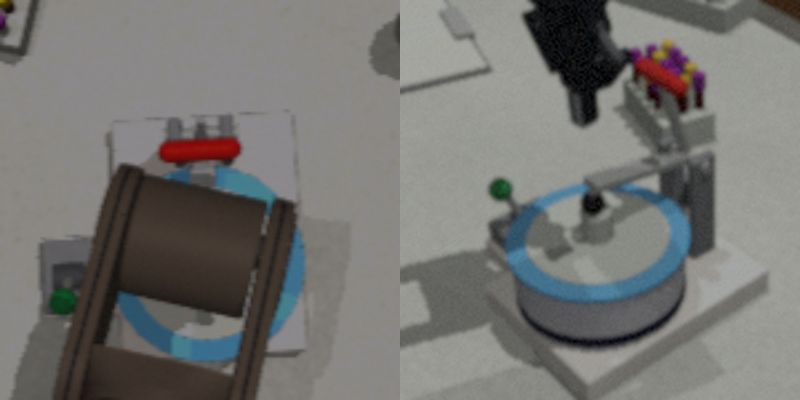

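The side view shows the arm resting with its pad on the knob. Now the switch.

jog_arm(
  targets="-6 10 10 0.3 0.9 0 -1;-10 25 0 0 0 0 -1;-10 25 0 0 0 0 -1;-15 25 0 0 0 0 -1;-15 25 0 0 0 0 -1;-10 25 0 0 0 0 -1;0 0 -20 0 0 0 -1;0 0 -20 0 0 0 -1;0 0 0 0 0 0 -1",
)

```text
time: 33.02
eef_pos: [0.4086, 0.1358, 0.204]
tcp_rot: [-0.039, 0.999, 0.001, 0.001]
contact_force: [-1.1, -0.1, -0.1]
opening: 0.001
```

```bash
python3 st.py
python3 - <<'E'
from lidfit import *
a=shot('top');b=shot('side')
for n,p in (('t',a),('s',b)):
    h=cv2.cvtColor(p['pixels'],cv2.COLOR_BGR2HSV);m=cv2.inRange(h,(55,80,30),(75,255,255))
    k,l,st,ce=cv2.connectedComponentsWithStats(m)
    print(n,[(ce[i],st[i,4],atz(p,ce[i],.0947)) for i in range(1,k) if st[i,4]>25])
print('side lid',lidfit(b,.099,(190,200,340,330)))
E
```

```text
pos [408.6 135.8 204. ] yawY 94.5 z [ 0.003  0.001 -1.   ] tilt corr rotvec deg [-0.07  0.15  0.  ] open 0.001 F [-1.1 -0.1 -0.1] q6 -1.57 33.0167
t [(array([235.33333333, 291.94871795]), np.int32(39), array([0.44382883, 0.12332069, 0.0947    ]))]
s [(array([234.87931034, 254.62068966]), np.int32(58), array([0.44654663, 0.13097497, 0.0947    ]))]
side lid (array([ 0.47922892, -0.00591378,  0.08646896]), np.float64(0.007916234426175025), 338)
```

jog_arm(
  targets="0 -6 -25 0 0 0 -1;0 0 -25 0 0 0 -1;0 0 -25 0 0 0 -1;0 0 -20 0 0 0 -1;0 0 -10 0 0 0 -1;0 0 0 0 0 0 -1",
)

```text
time: 33.62
eef_pos: [0.4195, 0.1275, 0.1096]
tcp_rot: [-0.037, 0.999, 0.001, 0.014]
contact_force: [-0.2, 0.1, -0.2]
opening: 0.003
```

```bash
python3 st.py
python3 - <<'E'
from lidfit import *
a=shot('top');b=shot('side')
cv2.imwrite('pics/s15.png',np.hstack([cv2.resize(a['pixels'][200:350,180:330],(400,400)),cv2.resize(b['pixels'][170:330,170:330],(400,400),interpolation=2)]))
E
```

```text
pos [419.5 127.5 109.6] yawY 94.2 z [ 0.027  0.002 -1.   ] tilt corr rotvec deg [-0.12  1.57  0.  ] open 0.003 F [-0.2  0.1 -0.2] q6 -1.58 33.6167
```

View pics/s15.png

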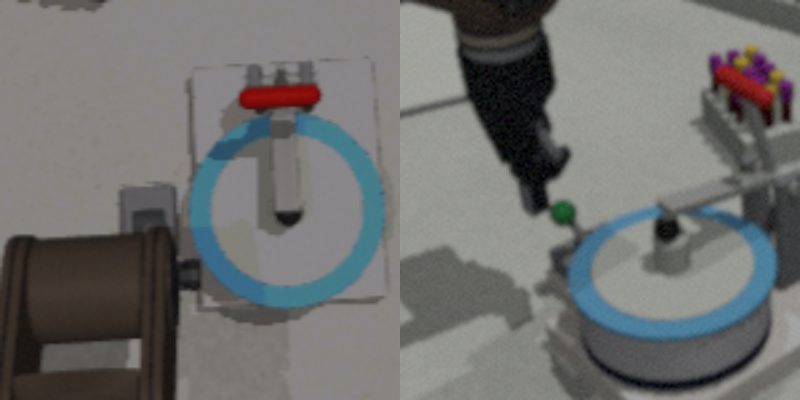

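jog_arm(
  targets="-10 9 0 -0.1 1.5 0 -1;-2 0 -8 0 0.3 0 -1;-2 0 -8 0 0.3 0 -1;-1 0 -7 0 0 0 -1;0 0 0 0 0 0 -1",
)

```text
time: 34.13
eef_pos: [0.4115, 0.1366, 0.094]
tcp_rot: [-0.037, 0.999, 0.001, 0.004]
contact_force: [-0.3, 0.7, -0.3]
opening: -0.0
```

```bash
python3 st.py
```

```text
pos [411.5 136.6  94. ] yawY 94.2 z [ 0.008  0.001 -1.   ] tilt corr rotvec deg [-0.08  0.46  0.  ] open -0.0 F [-0.3  0.7 -0.3] q6 -1.56 34.1333
```

jog_arm(
  targets="0 0 -6 0 0.4 0 -1;6 0 -3 0 0 0 -1;8 0 0 0 0 0 -1;8 0 0 0 0 0 -1;8 0 0 0 0 0 -1;8 0 0 0 0 0 -1;8 0 0 0 0 0 -1;8 0 0 0 0 0 -1",
)

```text
time: 34.8
eef_pos: [0.469, 0.1365, 0.0831]
tcp_rot: [-0.036, 0.999, 0.001, -0.002]
contact_force: [-1.3, 0.2, -1.0]
opening: 0.001
```

```bash
python3 st.py
```

```text
pos [469.  136.5  83.1] yawY 94.1 z [-0.005  0.002 -1.   ] tilt corr rotvec deg [-0.12 -0.27 -0.  ] open 0.001 F [-1.3  0.2 -1. ] q6 -1.57 34.8
```

jog_arm(
  targets="5 0 0 0 0 0 -1;4 0 0 0 0 0 -1;3 0 0 0 0 0 -1",
)

```text
time: 35.05
eef_pos: [0.4741, 0.1362, 0.0813]
tcp_rot: [-0.036, 0.999, 0.001, -0.018]
contact_force: [-10.9, -0.5, 6.2]
opening: 0.0
```

```bash
python3 st.py
python3 - <<'E'
from lidfit import *
b=shot('side')
p=b
h=cv2.cvtColor(p['pixels'],cv2.COLOR_BGR2HSV);m=cv2.inRange(h,(55,80,30),(75,255,255))
k,l,st,ce=cv2.connectedComponentsWithStats(m)
print([(ce[i],st[i,4],atz(p,ce[i],.0947)) for i in range(1,k) if st[i,4]>15])
E
```

```text
pos [474.1 136.2  81.3] yawY 94.1 z [-0.035  0.    -0.999] tilt corr rotvec deg [-0.01 -2.03 -0.  ] open 0.0 F [-10.9  -0.5   6.2] q6 -1.57 35.05
[(array([253.16455696, 245.75949367]), np.int32(79), array([0.4979738 , 0.13480863, 0.0947    ]))]
```

At the stop, ball at x≈0.498 (on). Backing off.

jog_arm(
  targets="-12 0 0 0 0 0 -1;-20 0 5 0 0 0 -1;-10 10 20 0 0 0 -1;0 15 30 0 0 0 -1;0 20 30 0 0 0 -1;0 30 30 0 0 0 -1;0 30 30 0 0 0 -1;0 30 10 0 0 0 -1;0 30 0 0 0 0 -1;0 0 0 0 0 0 -1",
)

```text
time: 35.93
eef_pos: [0.4347, 0.3059, 0.2451]
tcp_rot: [-0.033, 0.999, 0.003, -0.011]
contact_force: [-0.5, 0.2, -1.0]
opening: -0.003
```

```bash
python3 st.py
python3 - <<'E'
from lidfit import *
a=shot('top');b=shot('side')
for n,p in (('t',a),('s',b)):
    h=cv2.cvtColor(p['pixels'],cv2.COLOR_BGR2HSV);m=cv2.inRange(h,(55,80,30),(75,255,255))
    k,l,st,ce=cv2.connectedComponentsWithStats(m)
    print(n,[(ce[i],st[i,4],atz(p,ce[i],.0947)) for i in range(1,k) if st[i,4]>25])
print('side lid',lidfit(b,.099,(190,200,340,330)),'top',lidfit(a,.099,(245,190,360,340)))
cv2.imwrite('pics/s16.png',np.hstack([cv2.resize(a['pixels'][180:345,210:440],(400,287)),cv2.resize(b['pixels'][190:330,190:370],(400,287),interpolation=2)]))
E
```

```text
pos [434.7 305.9 245.1] yawY 93.8 z [-0.023  0.005 -1.   ] tilt corr rotvec deg [-0.27 -1.29 -0.  ] open -0.003 F [-0.5  0.2 -1. ] q6 -1.23 35.9333
t [(array([232.32      , 270.98666667]), np.int32(75), array([0.49496412, 0.131667  , 0.0947    ]))]
s [(array([254.11111111, 246.22222222]), np.int32(54), array([0.49876866, 0.13174992, 0.0947    ]))]
side lid (array([ 0.47908003, -0.00601348,  0.08627131]), np.float64(0.007897404359077622), 339) top (array([ 0.47656486, -0.00322445,  0.08508892]), np.float64(0.007687119069968438), 363)
```

View pics/s16.png

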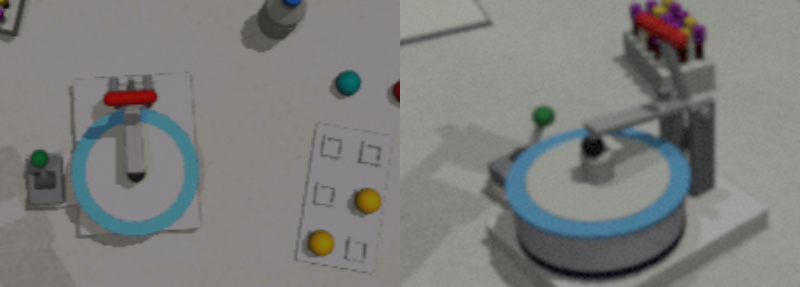

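```bash
python3 -c "
from plant import *
print(sign_off())"
```

```text
the job is handed in; nothing more can be done
None
```

The job is done and handed in at about 36 s of the 210 s allowed; `sign_off` gave no verdict.

**What I did:**
- I pushed the hold-down arm fully back.
- I set both purple capsules (only two were present) down on the pot's floor before letting go.
- I laid the lid on the pot, pushed the arm forward so it sprang down onto the knob, and threw the switch to its stop.

**Last checks:**
- **Purple capsules:** both were in the pot in the pictures taken before the lid went on; they can't be seen since.
- **Lid:** it lies level. The side camera put its centre 1 mm from the pot's, and the top camera about 3 mm (limit 12 mm).
- **Hold-down arm:** the pictures show its pad resting on the knob. I had no reading of its angle or its pressing force.
- **Switch:** it reads about 0.9 to 0.96 rad, estimated from where the green ball is in the two cameras.
- **Bystanders:** the yellow capsules are still in their cups, and the rack and bottle look untouched.
- **Robot:** it is clear of everything.

**Disagreements:** the two cameras differ by 2 to 4 mm, mostly in x. I took pot and lid positions close to the side camera's readings, because the capsule grasps matched them better. The final lid fits were noisier (about 8 mm average residual) because the arm hides part of the rim.

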